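# Layer the flat bars in the drip tray on spacer sticks

### The job

Gather the flat stock in the blue drip tray: lay the two grey steel flat bars from the pale bench top (not the one on the brown board) flat on the tray's floor, side by side and parallel with a gap between them, then set the two straight pine spacer sticks well apart and square across both bars, and last lay the soft copper bar flat on top, square across both sticks, so that it rests clear of the steel. The square tube and the pine wedge do not belong: leave them where they lie.

Things in the scene. Friction and masses are not known exactly. Their poses are not given: they have to be found in the camera images.
- tray_floor (a point): blue square sheet-metal drip tray, 146 mm square outside, 140 mm inside, rim 17 mm above the bench; fixed. Point: centre of its inner floor, 3 mm above the bench; x and y along its sides (a small wire loop sticks out 15 mm at +y and -y), z up. The fixed black bench grinder between it and some of the pieces is 250 mm high (x 0.24 to 0.61 m, y -0.19 to 0.11 m): carry high over it
- bar_a_mid (a point): plain flat bar of dark blue-grey steel, 30 x 110 x 6 mm (own x, y, z; long along y), lying flat on the pale bench top; 0.15 kg. Point: its centre, 3 mm above its underside. Bottom layer; the two grey bars are alike and may swap places
- bar_b_mid (a point): plain flat bar of dark blue-grey steel, 30 x 110 x 6 mm (own x, y, z; long along y), lying flat on the pale bench top; 0.15 kg. Point: its centre, 3 mm above its underside. Bottom layer; the two grey bars are alike and may swap places
- copper_bar_mid (a point): orange-brown copper backing bar with a narrow dark groove line along its top, 30 x 110 x 6 mm (own x, y, z; long along y), lying flat on the bench; 0.17 kg. Point: its centre, 3 mm above its underside. Top layer
- stick_a_mid (a point): straight spacer stick of pale pine, rectangular, the same thickness from end to end, 14 x 110 x 12 mm (own x, y, z; long along y), lying on its 14 mm face; 30 g. Point: its centre, 6 mm above its underside. The two sticks are alike and may swap places
- stick_b_mid (a point): straight spacer stick of pale pine, rectangular, the same thickness from end to end, 14 x 110 x 12 mm (own x, y, z; long along y), lying on its 14 mm face; 30 g. Point: its centre, 6 mm above its underside. The two sticks are alike and may swap places
- tube_mid (a point): look-alike to leave: dark blue-grey square steel tube, 30 x 160 x 30 mm (long along its y). Point: its centre, 15 mm above the bench
- wedge_mid (a point): look-alike to leave: pine wedge that tapers along its length, 36 x 100 x 26 mm (long along its y). Point: its centre, 13 mm above the bench
Not all that is in view belongs to the job. There is more than one size of the part that bears copper_bar_mid; the job needs the larger.

How it is judged:
By the outcome, as a careful person would: the job done as asked, in the order asked, and still so for the second after the job is handed in, with the robot touching nothing.
It also fails if it takes over 128 s, if anything falls off the work surface, if the arm or the gripper's body presses on something with over 40 N, if the wrist force passes 120 N, or if a joint passes its speed limit or range.

### The arm

A 6-joint arm with a two-finger parallel gripper is mounted at the origin on a cart in front of the work surface, level with it; the furniture and walls round the work are solid. World frame = base frame: x ahead of the robot, y to its left, z up, the work surface at z = 0. Lengths are in m, angles in rad, forces in N, time in s.
With the tool pointing down it reaches from about 0.275 to 0.75 m from the base axis. Payload 10.2 kg.
Tool frame: the origin (TCP) lies midway between the tips of the shut fingers; the grasp point (between the pads) lies 19 mm behind it; z points along the fingers, y is the line along which they close (so a half turn about z gives the same grasp; the last joint's range is limited). The gripper opens to 85 mm and grips with 20 to 120 N. Pads are 22 mm wide; open, the fingers measure 114 mm over their backs; the gripper's body (76 mm by 85 mm) begins 54 mm behind the grasp point. The pads swing forward as they close: fully open they stand 13 mm farther back than shut.
Start: joints at [0.901, 0.313, 1.498, -0, 1.331, -0.223], TCP at [0.227, 0.473, 0.203] pointing down, gripper open.
Joint ranges: [-2.94, 2.94], [-0.97, 2.17], [0.19, 2.56], [-1.23, 4.37], [0.02, 3.11], [-2.88, 2.88]. Speed limits (rad/s): [2.39, 2.39, 3.01, 3.14, 3.14, 3.14].

### API

Orientations are given as a unit quaternion [w, x, y, z].
In Python, from rig import * gives the robot as it stands.
- The arm moves only by the tool move_arm, never from a script. Its argument "plan" is a list of rows, each an object of numbers: "wx", "wy", "wz": the turn, a rotation vector about the tool's x, y, z in degrees; "x", "y", "z": the shift along the tool's x, y, z in m; "gripper": the opening in per cent of the stroke, from 0 (shut) to 100 (fully open). In form: [{"wx": .., "wy": .., "wz": .., "x": .., "y": .., "z": .., "gripper": ..}, ...]. A call has 1 to 20 rows; each row shifts and turns the commanded pose from where the row before left it, along the tool's axes as they then stand; what a row does not reach is not made up. A row lasts 1/8 s, in which the tool goes at most 62.5 mm and 10.7 degrees, less where a joint would pass 70% of its speed; a pose out of reach is approached as far as the arm can. A call with a gripper value outside its range is refused whole. The fingers move at their own pace and stop on an object; "grip_force" is the grip in N (left out, the last holds). Time passes only in rows, so rows that do not move let the fingers close. It gives the time, the measured TCP pose, the force, the opening and the grip force at its end, in the units of the state.
- get_obs(): the state, without advancing time (a new reading comes with each control period).
- grab_frame(name): name is "scene" or "top"; returns the picture (384x512x3 uint8, red, green, blue); there is no depth.
- calibration(name): a dict with "fx", "fy", "cx", "cy" (pixels), "rvec" (rotation vector, rad) and "tvec" (3), from world to camera coordinates, as OpenCV has them. Camera axes: x right, y down, z forward; pixel columns grow to the right and rows downward; lengths in m; the calibration is good to about 2 mm. A picture is of the moment at which its call begins. calibration takes no time and is no camera call.
- finish_job(): hands the job in; it is judged then, once.
The state is a dict: "time_s": time; "joints": joint angles; "qvel": joint speeds; "joint_efforts": joint torques, N m; "position": TCP position; "ee_rot": TCP orientation; "wrist_force": force on the tool from outside, world axes, zero at the start; "torque": the same for the moment, N m; "width": finger opening in m; "grip_force": force on a finger pad.
Only numpy, scipy, OpenCV 4.12 (cv2) and the standard library are available. Lean on these libraries where they do the work, as an engineer would, in place of code of your own. Each camera call takes 0.05 s, during which the arm holds its last target. There are 200 camera calls.

## Working session

There is one attempt and no reset: what is moved stays moved. The work goes in short steps, Python scripts to look and compute and a tool call to move; the robot and the scene stay as the last step left them, time stands still between calls to the robot, and variables do not carry over. Pictures are saved under pics/ and viewed, at most 14 in all, crops included, and the job is handed in when it is done.

Besides the shell and the picture viewer there is one more tool, called after ">>>" in YAML: its name, and indented under it one key for each argument. move_arm: Moves the arm, as the interface text tells. Its arguments: {"type":"object","properties":{"plan":{"type":"array","items":{"type":"object","properties":{"wx":{"type":"number"},"wy":{"type":"number"},"wz":{"type":"number"},"x":{"type":"number"},"y":{"type":"number"},"z":{"type":"number"},"gripper":{"type":"number"}}}},"grip_force":{"type":"number"}},"required":["plan"]}

```bash
mkdir -p pics; ls
python3 - <<'E'
from rig import *
import cv2
for n in("scene","top"):
    cv2.imwrite(f"pics/{n}0.png",cv2.resize(grab_frame(n)[:,:,::-1],(800,600),interpolation=cv2.INTER_CUBIC))
    print(n,calibration(n))
print(get_obs())
E
```

```text
pics
scene {'fx': 473.86822611764603, 'fy': 473.86822611764603, 'cx': 255.70490949834095, 'cy': 187.59933279667302, 'rvec': array([ 1.78104922,  1.36563621, -0.71289361]), 'tvec': array([-0.09749807, -0.26384667,  1.53912924])}
top {'fx': 351.8231956369251, 'fy': 351.8231956369251, 'cx': 253.88975449296996, 'cy': 191.53325558200294, 'rvec': array([ 2.18506933, -2.15121429,  0.10650424]), 'tvec': array([-0.02965404,  0.51473599,  0.84970766])}
{'time_s': 0.1, 'joints': array([ 9.00564965e-01,  3.13391411e-01,  1.49835954e+00,  1.59588740e-05,
        1.33102443e+00, -2.23417383e-01]), 'qvel': array([-0.00185936,  0.00072343, -0.0008616 , -0.00135535,  0.00021216,
       -0.00095991]), 'joint_efforts': array([ 2.82462475e-03, -4.12894607e+01, -2.60142696e+01, -1.74606489e-04,
        3.01841239e-03,  5.60994621e-06]), 'position': array([0.22669432, 0.47323763, 0.20209427]), 'ee_rot': array([-2.62520839e-04,  2.21555036e-01,  9.75147689e-01, -5.29959423e-04]), 'wrist_force': array([-0.59803714,  0.6042344 , -0.67564032]), 'torque': array([ 0.02376157, -0.0068728 , -0.02108158]), 'grip_force': 0.0, 'width': 0.0852771115183666}
```

View pics/top0.png

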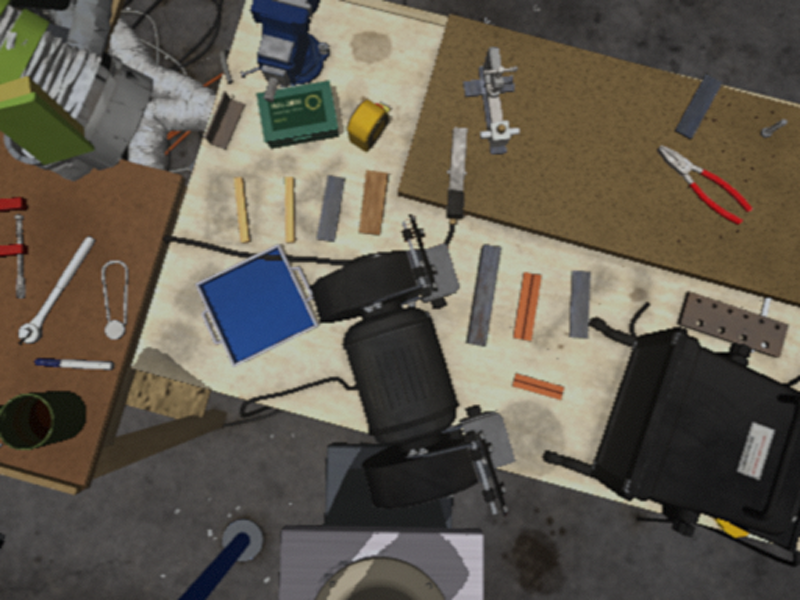

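View pics/scene0.png

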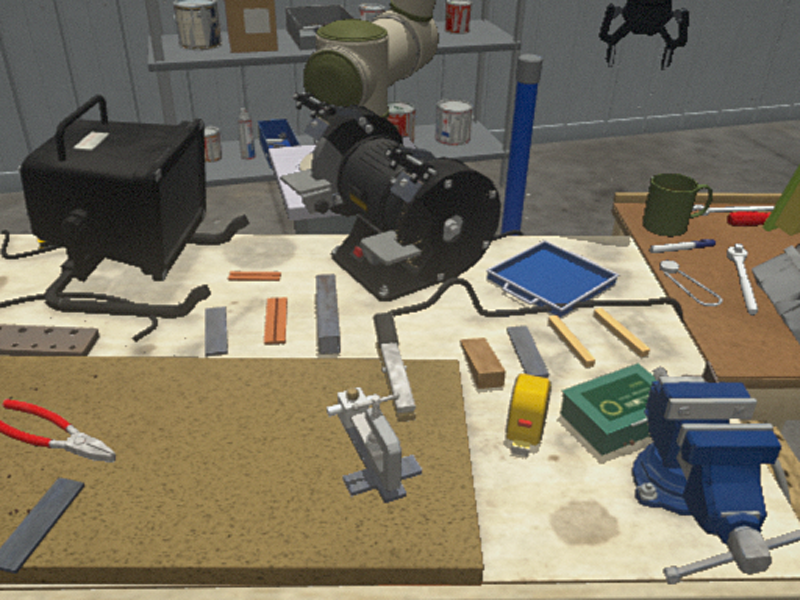

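The top view (800 px wide) shows the tray at (259,304) and the grey bars at (331,208) and (580,304). The sticks are at (241,209) and (290,209), and the large copper bar is at (527,306). Things to leave: tube (485,295), wedge (374,202), small copper (538,385) and the bar on the brown board. Next I'll measure poses.

```bash
cat > h.py <<'E'
from rig import *
import cv2, numpy as np
from scipy.spatial.transform import Rotation as R
def cam(n):
    c=calibration(n); K=np.array([[c['fx'],0,c['cx']],[0,c['fy'],c['cy']],[0,0,1]])
    return K,cv2.Rodrigues(np.array(c['rvec']))[0],np.array(c['tvec'])
def toworld(n,px,z):
    K,Rm,t=cam(n); px=np.asarray(px,float).reshape(-1,2)
    d=(np.linalg.inv(K)@np.c_[px,np.ones(len(px))].T).T@Rm; o=-Rm.T@t
    return (o+d*((z-o[2])/d[:,2])[:,None])[:,:2]
def proj(n,P):
    K,Rm,t=cam(n); q=(K@(Rm@np.asarray(P,float).reshape(-1,3).T+t[:,None])).T
    return q[:,:2]/q[:,2:]
def rect(n,mask,seed,z):
    """blob of mask nearest seed (native px) -> world centre, size, long-axis angle deg"""
    cs,_=cv2.findContours(mask.astype(np.uint8),cv2.RETR_EXTERNAL,cv2.CHAIN_APPROX_NONE)
    cs=[c for c in cs if cv2.contourArea(c)>25]
    c=max(cs,key=lambda c:cv2.pointPolygonTest(c,tuple(map(float,seed)),True))
    w=toworld(n,c[:,0,:],z)
    (cx,cy),(a,b),th=cv2.minAreaRect((w*1000).astype(np.float32))
    if a>b: th,a,b=th,b,a
    else: th+=90
    return np.round([cx,cy,a,b,(th+90)%180-90],1)
def masks(im):
    h=cv2.cvtColor(im,cv2.COLOR_RGB2HSV).astype(int); H,S,V=h[...,0],h[...,1],h[...,2]
    return dict(blue=(H>100)&(H<125)&(S>150)&(V>60),grey=(H>90)&(H<130)&(S>20)&(S<130)&(V<150),
      pine=(H>12)&(H<28)&(S>95)&(V>120),cop=(H<13)&(S>120)&(V>100))
E
python3 - <<'E'
from h import *
K,Rm,t=cam("top");print("campos",-Rm.T@t); K,Rm,t=cam("scene");print(-Rm.T@t)
print("grip in top",proj("top",[.227,.473,.2])*1.5625,"base",proj("top",[0,0,0])*1.5625)
im=grab_frame("top");m=masks(im)
hsv=cv2.cvtColor(im,cv2.COLOR_RGB2HSV)
for nm,k,s,z in[("tray","blue",(259,304),.003),("barA","grey",(331,208),.006),("barB","grey",(580,304),.006),("tube","grey",(488,290),.03),
 ("st1","pine",(241,209),.012),("st2","pine",(290,209),.012),("cop","cop",(519,306),.006),("copS","cop",(538,385),.006)]:
    s=np.array(s)/1.5625; print(nm,hsv[int(s[1]),int(s[0])],rect("top",m[k],s,z))
E
```

```text
campos [ 0.42684938 -0.02480082  0.89722915]
[ 1.4004659  -0.30427651  0.62781434]
grip in top [[ -9.84162443 512.09120177]] base [[377.51787014 632.28241109]]
tray [110 182 129] [505.7 207.9 137.2 138.2  27. ]
barA [105   5  93] [700.4  91.4  10.8  41.1  -9.4]
barB [126  13  96] [ 547.5 -316.1   12.7   38.9   -1. ]
tube [135   5 100] [ 5.824e+02 -1.668e+02  2.240e+01  4.270e+01 -1.000e-01]
st1 [ 21 116 193] [661.7 237.5  14.6 107.4   8.4]
st2 [ 22 115 195] [664.2 156.8  12.8 108.    2.1]
cop [ 10 147 154] [ 509.6 -233.2   28.7  107.4   -9.4]
copS [ 10 168 153] [ 381.  -249.6   20.6   79.    75. ]
```

```bash
sed -i "s/grey=.*,$/grey=(S<45)\&(V>65)\&(V<135),/" h.py
python3 - <<'E'
from h import *
im=grab_frame("top");m=masks(im)
for nm,s,z in[("barA",(331,208),.006),("barB",(580,304),.006),("tube",(488,290),.03)]:
    s=np.array(s)/1.5625; print(nm,rect("top",m["grey"],s,z))
o=get_obs();r=R.from_quat(o['ee_rot'][[1,2,3,0]]);print(r.as_matrix().round(3))
print(toworld("top",[np.array([374,202])/1.5625],.026), toworld("top",np.array([[200,285],[282,247],[318,325],[236,363]])/1.5625,.017))
E
```

```text
barA [667.9  90.8  33.1 111.2  -6.3]
barB [ 514.7 -318.1   33.   110.    -1.1]
tube [ 525.7 -158.6   32.2  162.4   -8.9]
[[-0.902  0.432 -0.001]
 [ 0.432  0.902 -0.001]
 [ 0.    -0.001 -1.   ]]
[[0.67314782 0.01770389]] [[0.53428206 0.29639765]
 [0.59856277 0.16622476]
 [0.47265959 0.10385906]
 [0.41013604 0.23257573]]
```

```bash
cat >> h.py <<'E'
def go(*wps):
    """tool-axis shifts (mm) and wz (deg) through world waypoints (x,y,z mm, phi=closing dir deg); shift first, then turn"""
    o=get_obs(); M=R.from_quat(o['ee_rot'][[1,2,3,0]]).as_matrix()
    p=o['position']*1000; ph=np.degrees(np.arctan2(M[1,1],M[0,1]))
    print("at",p.round(1),"phi",round(ph,1),"tilt z",M[:,2].round(3),"t",round(o['time_s'],1),"F",o['wrist_force'].round(1),"w",round(o['width']*1000,1),"grip",round(o['grip_force'],1))
    for w in wps:
        d=np.array(w[:3])-p; a=np.radians(ph)
        tx=-np.sin(a)*d[0]+np.cos(a)*d[1]; ty=np.cos(a)*d[0]+np.sin(a)*d[1]
        wz=-((w[3]-ph+90)%180-90)
        print(w,"-> x %.1f y %.1f z %.1f mm, then wz %.1f"%(tx,ty,-d[2],wz)); p=np.array(w[:3]);ph=ph-wz
E
python3 - <<'E'
from h import *
go((580,300,200,64.4),(668,91,200,83.7))
im=grab_frame("top")
cv2.imwrite("pics/c.png",cv2.resize(im[160:290,330:460,::-1],(780,780))[:600])
E
```

```text
at [226.7 473.3 202.3] phi 64.4 tilt z [-0.001 -0.001 -1.   ] t 0.2 F [-0.2  0.4 -0.5] w 85.4 grip 0.0
(580, 300, 200, 64.4) -> x -393.5 y -3.7 z 2.3 mm, then wz 0.0
(668, 91, 200, 83.7) -> x -169.7 y -150.5 z 0.0 mm, then wz -19.3
```

View pics/c.png

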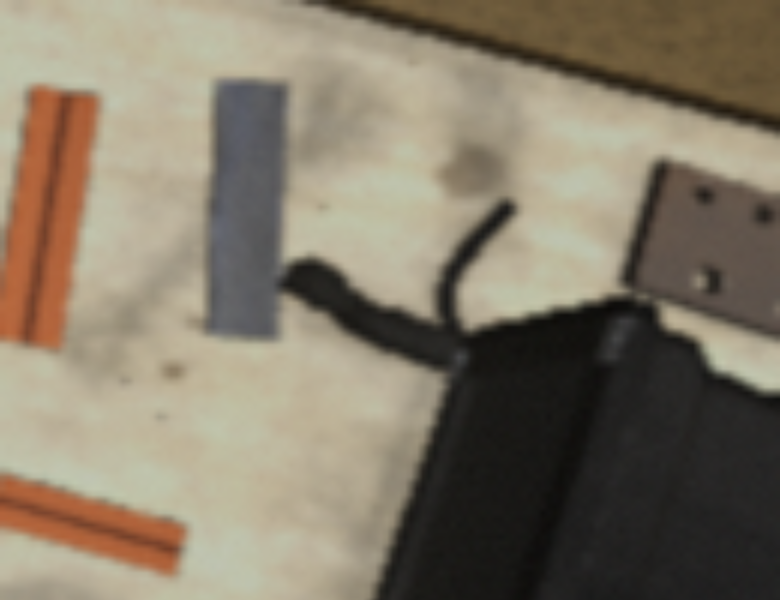

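The crop shows a welder handle tip next to bar B's near third (285,275), so I'll grip B toward its far end. Now moving to bar A.

>>> move_arm:
  plan:
    - {"x": -0.039}
    - {"x": -0.04}
    - {"x": -0.04}
    - {"x": -0.04}
    - {"x": -0.04}
    - {"x": -0.04}
    - {"x": -0.04}
    - {"x": -0.04}
    - {"x": -0.04}
    - {"x": -0.034}
    - {"gripper": 58}
    - {"x": -0.034,"y": -0.03}
    - {"x": -0.034,"y": -0.03}
    - {"x": -0.034,"y": -0.03}
    - {"x": -0.034,"y": -0.03}
    - {"x": -0.034,"y": -0.03}
    - {"wz": -10}
    - {"wz": -9.3}
    - {}
    - {}
  grip_force: 60

```text
validation failed for argument at $.pl...
```

Run:
```python
from h import *
go((668,91,60,83.7))
im=grab_frame("top");m=masks(im)
cv2.imwrite("pics/t1.png",cv2.resize(im[70:250,90:330,::-1],(800,600)))
```

```text
at [226.8 473.4 202.4] phi 64.4 tilt z [-0. -0. -1.] t 0.2 F [-0.6 -0.4 -0.9] w 85.6 grip 0.0
(668, 91, 60, 83.7) -> x -563.1 y -154.2 z 142.4 mm, then wz -19.3
```

View pics/t1.png

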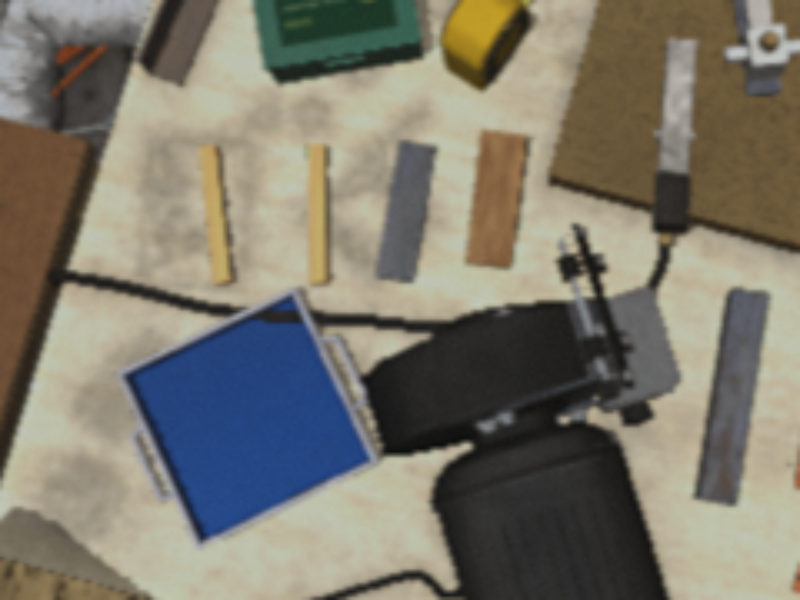

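The crop shows the tray corners at (297,290), (122,376), (200,545) and (380,460), with the cable crossing near its top corner. The move call was refused, so I'll retry without empty rows.

>>> move_arm:
  plan:
    - {"x": -0.039,"gripper": 58}
    - {"x": -0.04}
    - {"x": -0.04}
    - {"x": -0.04}
    - {"x": -0.04}
    - {"x": -0.04}
    - {"x": -0.04}
    - {"x": -0.04}
    - {"x": -0.04}
    - {"x": -0.034}
  grip_force: 60

```text
validation failed for argument at $.pl...
```

Perhaps every field is required.

>>> move_arm:
  plan:
    - {"wx": 0,"wy": 0,"wz": 0,"x": -0.04,"y": 0,"z": 0,"gripper": 58}
    - {"wx": 0,"wy": 0,"wz": 0,"x": -0.04,"y": 0,"z": 0,"gripper": 58}
    - {"wx": 0,"wy": 0,"wz": 0,"x": -0.04,"y": 0,"z": 0,"gripper": 58}
    - {"wx": 0,"wy": 0,"wz": 0,"x": -0.04,"y": 0,"z": 0,"gripper": 58}
    - {"wx": 0,"wy": 0,"wz": 0,"x": -0.04,"y": 0,"z": 0,"gripper": 58}
    - {"wx": 0,"wy": 0,"wz": 0,"x": -0.04,"y": 0,"z": 0,"gripper": 58}
    - {"wx": 0,"wy": 0,"wz": 0,"x": -0.04,"y": 0,"z": 0,"gripper": 58}
    - {"wx": 0,"wy": 0,"wz": 0,"x": -0.04,"y": 0,"z": 0,"gripper": 58}
    - {"wx": 0,"wy": 0,"wz": 0,"x": -0.04,"y": 0,"z": 0,"gripper": 58}
    - {"wx": 0,"wy": 0,"wz": 0,"x": -0.033,"y": 0,"z": 0,"gripper": 58}
  grip_force: 60

```text
time_s: 1.55
position: [0.5825, 0.3028, 0.2023]
ee_rot: [-0.0, 0.222, 0.975, -0.0]
wrist_force: [0.0, -0.2, 0.3]
width: 0.0498
grip_force: 0.0
```

>>> move_arm:
  plan:
    - {"wx": 0,"wy": 0,"wz": 0,"x": -0.0425,"y": -0.0376,"z": 0,"gripper": 58}
    - {"wx": 0,"wy": 0,"wz": 0,"x": -0.0425,"y": -0.0376,"z": 0,"gripper": 58}
    - {"wx": 0,"wy": 0,"wz": 0,"x": -0.0425,"y": -0.0376,"z": 0,"gripper": 58}
    - {"wx": 0,"wy": 0,"wz": 0,"x": -0.0425,"y": -0.0376,"z": 0,"gripper": 58}
    - {"wx": 0,"wy": 0,"wz": -9.7,"x": 0,"y": 0,"z": 0,"gripper": 58}
    - {"wx": 0,"wy": 0,"wz": -9.6,"x": 0,"y": 0,"z": 0,"gripper": 58}
    - {"wx": 0,"wy": 0,"wz": 0,"x": 0,"y": 0,"z": 0.05,"gripper": 58}
    - {"wx": 0,"wy": 0,"wz": 0,"x": 0,"y": 0,"z": 0.05,"gripper": 58}
    - {"wx": 0,"wy": 0,"wz": 0,"x": 0,"y": 0,"z": 0,"gripper": 58}
    - {"wx": 0,"wy": 0,"wz": 0,"x": 0,"y": 0,"z": 0,"gripper": 58}
  grip_force: 60

```text
time_s: 2.8
position: [0.6707, 0.0946, 0.105]
ee_rot: [0.002, 0.055, 0.998, 0.0]
wrist_force: [0.6, 0.3, -0.4]
width: 0.0497
grip_force: 0.0
```

Run:
```python
from h import *
c=np.array([[297,290],[122,376],[200,545],[380,460]])/3.3333+[90,70]
w=toworld("top",c,.017)*1000;print(w.round(1),w.mean(0))
go((668,91,15,83.7))
im=grab_frame("scene")
uv=proj("scene",[.668,.091,.006])[0];print(uv)
u,v=uv.astype(int);cv2.imwrite("pics/s1.png",cv2.resize(im[v-80:v+40,u-80:u+80,::-1],(800,600)))
```

```text
[[601.3 169.8]
 [533.2 299.9]
 [407.2 235. ]
 [472.7 102.7]] [503.58815805 201.84857902]
at [670.7  94.6 105. ] phi 83.7 tilt z [ 0.003 -0.    -1.   ] t 2.8 F [ 0.6  0.3 -0.4] w 49.7 grip 0.0
(668, 91, 15, 83.7) -> x 2.3 y -3.8 z 90.0 mm, then wz 0.0
[334.74455971 222.74665316]
```

View pics/s1.png

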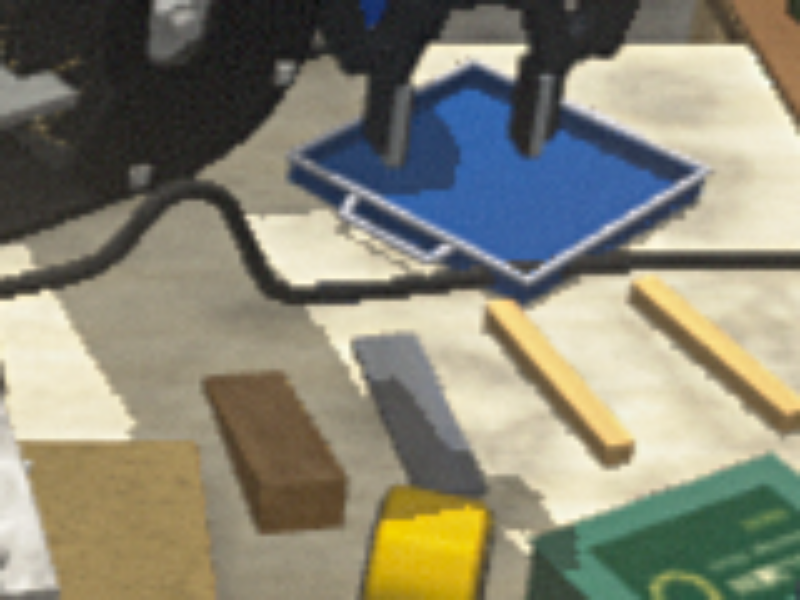

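The scene crop shows the open fingers above bar A and its surroundings clear. The wedge and tape keep their distance. Descending.

>>> move_arm:
  plan:
    - {"wx": 0,"wy": 0,"wz": 0,"x": 0.0023,"y": -0.0038,"z": 0.045,"gripper": 54}
    - {"wx": 0,"wy": 0,"wz": 0,"x": 0,"y": 0,"z": 0.045,"gripper": 54}
    - {"wx": 0,"wy": 0,"wz": 0,"x": 0,"y": 0,"z": 0.01,"gripper": 54}
    - {"wx": 0,"wy": 0,"wz": 0,"x": 0,"y": 0,"z": 0.004,"gripper": 54}
    - {"wx": 0,"wy": 0,"wz": 0,"x": 0,"y": 0,"z": 0,"gripper": 54}
    - {"wx": 0,"wy": 0,"wz": 0,"x": 0,"y": 0,"z": 0,"gripper": 54}
  grip_force: 60

```text
time_s: 3.6
position: [0.6678, 0.0911, 0.0002]
ee_rot: [0.001, 0.055, 0.998, 0.0]
wrist_force: [-0.3, 0.1, 0.3]
width: 0.0462
grip_force: 0.0
```

>>> move_arm:
  plan:
    - {"wx": 0,"wy": 0,"wz": 0,"x": 0,"y": 0,"z": 0,"gripper": 25}
    - {"wx": 0,"wy": 0,"wz": 0,"x": 0,"y": 0,"z": 0,"gripper": 25}
    - {"wx": 0,"wy": 0,"wz": 0,"x": 0,"y": 0,"z": 0,"gripper": 25}
    - {"wx": 0,"wy": 0,"wz": 0,"x": 0,"y": 0,"z": 0,"gripper": 25}
    - {"wx": 0,"wy": 0,"wz": 0,"x": 0,"y": 0,"z": 0,"gripper": 25}
    - {"wx": 0,"wy": 0,"wz": 0,"x": 0,"y": 0,"z": 0,"gripper": 25}
  grip_force: 60

```text
time_s: 4.35
position: [0.6669, 0.091, -0.0014]
ee_rot: [-0.0, 0.055, 0.998, -0.0]
wrist_force: [-0.1, 0.0, -0.3]
width: 0.0214
grip_force: 0.0
```

Missed: the tips passed above the bar. I'll reopen and go lower.

>>> move_arm:
  plan:
    - {"wx": 0,"wy": 0,"wz": 0,"x": 0,"y": 0,"z": -0.008,"gripper": 50}
    - {"wx": 0,"wy": 0,"wz": 0,"x": 0,"y": 0,"z": 0,"gripper": 50}
    - {"wx": 0,"wy": 0,"wz": 0,"x": 0,"y": 0,"z": 0,"gripper": 50}
    - {"wx": 0,"wy": 0,"wz": 0,"x": 0,"y": 0,"z": 0,"gripper": 50}
    - {"wx": 0,"wy": 0,"wz": 0,"x": 0,"y": 0,"z": 0.008,"gripper": 50}
    - {"wx": 0,"wy": 0,"wz": 0,"x": 0,"y": 0,"z": 0.002,"gripper": 50}
    - {"wx": 0,"wy": 0,"wz": 0,"x": 0,"y": 0,"z": 0,"gripper": 50}
  grip_force: 60

```text
time_s: 5.22
position: [0.6667, 0.091, -0.0038]
ee_rot: [-0.0, 0.055, 0.998, -0.0]
wrist_force: [-0.2, -0.4, 0.1]
width: 0.0428
grip_force: 0.0
```

Run:
```python
from h import *
go((668,91,-3,83.7))
im=grab_frame("scene")
cv2.imwrite("pics/s2.png",cv2.resize(im[162:252,275:395,::-1],(800,600)))
```

```text
at [666.7  91.   -3.8] phi 83.7 tilt z [-0.001  0.    -1.   ] t 5.2 F [-0.2 -0.4  0.1] w 42.8 grip 0.0
(668, 91, -3, 83.7) -> x -1.3 y 0.1 z -0.8 mm, then wz -0.0
```

View pics/s2.png

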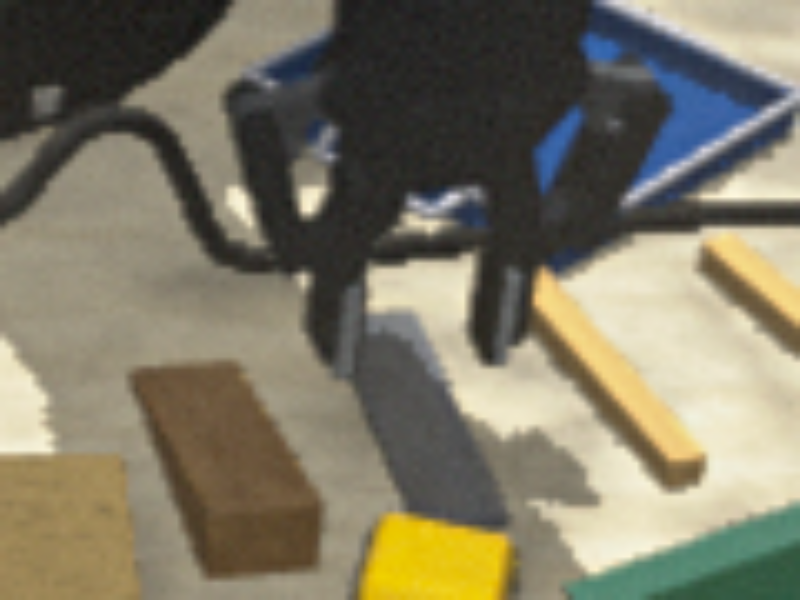

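The crop shows both tips straddling the bar, left tip at (345,375) and right tip at (495,362), but they seem high. I'll work out their height.

Run:
```python
from h import *
for p,y in(((345,375),.0697),((495,362),.1123)):
    n=np.array([275+p[0]/6.667,162+p[1]/6.667])
    for z in(0,.004,.008,.012,.016): print(z,toworld("scene",n,z).round(4), (proj("scene",[.667,y,z])-n).round(1))
o=get_obs();print(o['joints'].round(3))
```

```text
0 [[0.6415 0.0842]] [[-1.6  7.9]]
0.004 [[0.6464 0.0817]] [[-1.4  6.4]]
0.008 [[0.6512 0.0792]] [[-1.3  5. ]]
0.012 [[0.656  0.0768]] [[-1.1  3.5]]
0.016 [[0.6609 0.0743]] [[-0.9  2. ]]
0 [[0.6471 0.1357]] [[-6.   6.9]]
0.004 [[0.6519 0.1329]] [[-5.7  5.4]]
0.008 [[0.6567 0.1301]] [[-5.5  4. ]]
0.012 [[0.6615 0.1273]] [[-5.3  2.5]]
0.016 [[0.6663 0.1245]] [[-5.1  1. ]]
[-0.038  0.838  1.203 -0.     1.102 -1.499]
```

Run:
```python
from h import *
im=grab_frame("scene");m=masks(im)
# bar corners read from crop s2 (top face)
c=np.array([[365,312],[415,312],[505,520],[408,515]])/6.667+[275,162]
print((toworld("scene",c,.006)*1000).round(0))
c=np.array([[487,303],[515,300],[635,440],[605,455]])/5+[254,142]
print((toworld("scene",c,.012)*1000).round(0))
```

```text
[[618. 101.]
 [622. 117.]
 [730. 100.]
 [720.  71.]]
[[615. 154.]
 [616. 168.]
 [722. 172.]
 [728. 155.]]
```

>>> move_arm:
  plan:
    - {"wx": 0,"wy": 0,"wz": 0,"x": 0,"y": 0,"z": 0.003,"gripper": 50}
    - {"wx": 0,"wy": 0,"wz": 0,"x": 0,"y": 0,"z": 0.003,"gripper": 50}
    - {"wx": 0,"wy": 0,"wz": 0,"x": 0,"y": 0,"z": 0,"gripper": 50}
  grip_force: 60

```text
time_s: 5.7
position: [0.6667, 0.0911, -0.0098]
ee_rot: [-0.0, 0.055, 0.998, 0.0]
wrist_force: [0.2, -0.1, -0.0]
width: 0.0426
grip_force: 0.0
```

>>> move_arm:
  plan:
    - {"wx": 0,"wy": 0,"wz": 0,"x": 0,"y": 0,"z": 0.002,"gripper": 50}
    - {"wx": 0,"wy": 0,"wz": 0,"x": 0,"y": 0,"z": 0.002,"gripper": 50}
    - {"wx": 0,"wy": 0,"wz": 0,"x": 0,"y": 0,"z": 0,"gripper": 50}
  grip_force: 60

```text
time_s: 6.08
position: [0.6668, 0.0911, -0.0136]
ee_rot: [-0.0, 0.055, 0.998, 0.0]
wrist_force: [-0.2, 1.0, 0.2]
width: 0.0428
grip_force: 0.0
```

Run:
```python
from h import *
go()
im=grab_frame("scene")
cv2.imwrite("pics/s3.png",cv2.resize(im[177:237,295:375,::-1],(800,600)))
```

```text
at [666.8  91.1 -13.6] phi 83.7 tilt z [-0.  0. -1.] t 6.1 F [-0.2  1.   0.2] w 42.8 grip 0.0
```

View pics/s3.png

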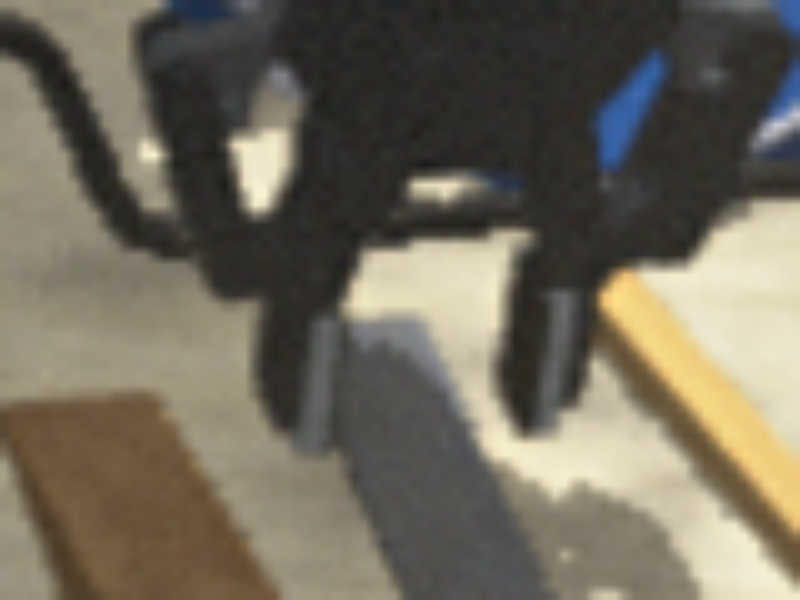

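Tips at (315,455) and (535,432) still read as about 10 mm above the bench, so I'll keep feeling downward.

>>> move_arm:
  plan:
    - {"wx": 0,"wy": 0,"wz": 0,"x": 0,"y": 0,"z": 0.002,"gripper": 50}
    - {"wx": 0,"wy": 0,"wz": 0,"x": 0,"y": 0,"z": 0.002,"gripper": 50}
    - {"wx": 0,"wy": 0,"wz": 0,"x": 0,"y": 0,"z": 0,"gripper": 50}
  grip_force: 60

```text
time_s: 6.5
position: [0.6668, 0.091, -0.0177]
ee_rot: [-0.0, 0.055, 0.998, -0.0]
wrist_force: [-0.2, -0.1, -0.2]
width: 0.0426
grip_force: 0.0
```

>>> move_arm:
  plan:
    - {"wx": 0,"wy": 0,"wz": 0,"x": 0,"y": 0,"z": 0.002,"gripper": 50}
    - {"wx": 0,"wy": 0,"wz": 0,"x": 0,"y": 0,"z": 0,"gripper": 50}
  grip_force: 60

```text
time_s: 6.75
position: [0.6668, 0.091, -0.0196]
ee_rot: [-0.0, 0.055, 0.998, -0.0]
wrist_force: [-0.6, 0.3, 0.0]
width: 0.0429
grip_force: 0.0
```

>>> move_arm:
  plan:
    - {"wx": 0,"wy": 0,"wz": 0,"x": 0,"y": 0,"z": 0.001,"gripper": 25}
    - {"wx": 0,"wy": 0,"wz": 0,"x": 0,"y": 0,"z": 0,"gripper": 25}
    - {"wx": 0,"wy": 0,"wz": 0,"x": 0,"y": 0,"z": 0,"gripper": 25}
    - {"wx": 0,"wy": 0,"wz": 0,"x": 0,"y": 0,"z": 0,"gripper": 25}
    - {"wx": 0,"wy": 0,"wz": 0,"x": 0,"y": 0,"z": 0,"gripper": 25}
  grip_force: 40

```text
time_s: 7.38
position: [0.6669, 0.0911, -0.0204]
ee_rot: [0.0, 0.055, 0.998, -0.0]
wrist_force: [-0.1, 0.4, 0.4]
width: 0.0213
grip_force: 0.0
```

>>> move_arm:
  plan:
    - {"wx": 0,"wy": 0,"wz": 0,"x": 0,"y": 0,"z": 0.002,"gripper": 25}
    - {"wx": 0,"wy": 0,"wz": 0,"x": 0,"y": 0,"z": 0,"gripper": 25}
  grip_force: 40

```text
time_s: 7.62
position: [0.6669, 0.091, -0.0225]
ee_rot: [0.0, 0.055, 0.998, -0.0]
wrist_force: [-0.4, -0.4, -0.3]
width: 0.0215
grip_force: 0.0
```

>>> move_arm:
  plan:
    - {"wx": 0,"wy": 0,"wz": 0,"x": 0,"y": 0,"z": 0.002,"gripper": 25}
    - {"wx": 0,"wy": 0,"wz": 0,"x": 0,"y": 0,"z": 0,"gripper": 25}
  grip_force: 40

```text
time_s: 7.88
position: [0.667, 0.0911, -0.0226]
ee_rot: [0.0, 0.055, 0.998, -0.0]
wrist_force: [-6.1, -0.8, 13.1]
width: 0.0217
grip_force: 6.8
```

Run:
```python
from h import *
go()
im=grab_frame("scene")
cv2.imwrite("pics/s4.png",cv2.resize(im[177:237,295:375,::-1],(800,600)))
```

```text
at [667.   91.1 -22.6] phi 83.7 tilt z [ 0. -0. -1.] t 7.9 F [-6.1 -0.8 13.1] w 21.7 grip 6.8
```

View pics/s4.png

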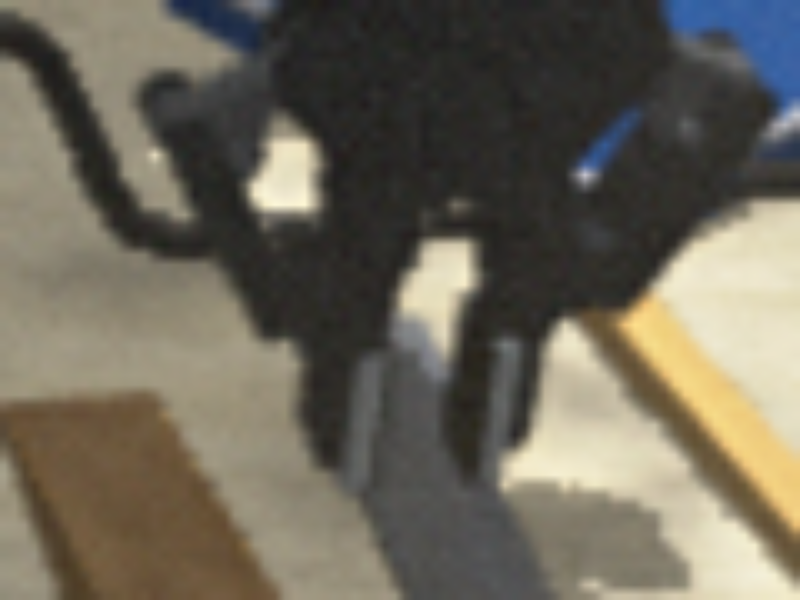

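The fingers touched bar A's top at reported z -22.6. Tips are at (355,490) and (495,480), about 3 mm left of the bar's centre line. I'll check for an offset in x and y.

Run:
```python
from h import *
c=np.array([[355,490],[495,480],[370,490],[510,490]])/10+[295,177]
print((toworld("scene",c,.006)*1000).round(1))
im=grab_frame("top");m=masks(im)
print(proj("top",[.667,.091,.1]))
```

```text
[[676.3  77.5]
 [680.5 108.2]
 [677.1  80.7]
 [684.5 109.9]]
[[206.40963624 122.5822238 ]]
```

>>> move_arm:
  plan:
    - {"wx": 0,"wy": 0,"wz": 0,"x": 0,"y": 0.003,"z": -0.015,"gripper": 54}
    - {"wx": 0,"wy": 0,"wz": 0,"x": 0,"y": 0,"z": 0,"gripper": 54}
    - {"wx": 0,"wy": 0,"wz": 0,"x": 0,"y": 0,"z": 0,"gripper": 54}
    - {"wx": 0,"wy": 0,"wz": 0,"x": 0,"y": 0,"z": 0.009,"gripper": 54}
    - {"wx": 0,"wy": 0,"wz": 0,"x": 0,"y": 0,"z": 0.004,"gripper": 54}
    - {"wx": 0,"wy": 0,"wz": 0,"x": 0,"y": 0,"z": 0.002,"gripper": 54}
    - {"wx": 0,"wy": 0,"wz": 0,"x": 0,"y": 0,"z": 0,"gripper": 54}
  grip_force: 60

```text
time_s: 8.85
position: [0.6672, 0.094, -0.0246]
ee_rot: [-0.0, 0.055, 0.998, 0.0]
wrist_force: [-0.5, -0.2, -0.4]
width: 0.0462
grip_force: 0.0
```

>>> move_arm:
  plan:
    - {"wx": 0,"wy": 0,"wz": 0,"x": 0,"y": 0,"z": 0.0035,"gripper": 54}
    - {"wx": 0,"wy": 0,"wz": 0,"x": 0,"y": 0,"z": 0,"gripper": 54}
    - {"wx": 0,"wy": 0,"wz": 0,"x": 0,"y": 0,"z": 0,"gripper": 25}
    - {"wx": 0,"wy": 0,"wz": 0,"x": 0,"y": 0,"z": 0,"gripper": 25}
    - {"wx": 0,"wy": 0,"wz": 0,"x": 0,"y": 0,"z": 0,"gripper": 25}
    - {"wx": 0,"wy": 0,"wz": 0,"x": 0,"y": 0,"z": 0,"gripper": 25}
  grip_force: 60

```text
time_s: 9.6
position: [0.6675, 0.094, -0.0274]
ee_rot: [0.0, 0.055, 0.998, -0.0]
wrist_force: [-1.1, -0.4, 5.6]
width: 0.0282
grip_force: 59.7
```

Gripped at 28 mm. Planning the carry.

Run:
```python
from h import *
go((660,215,72,27.5),(527.5,214.3,72,27.5),(527.5,214.3,-18,27.5))
```

```text
at [667.5  94.  -27.4] phi 83.7 tilt z [ 0.001 -0.    -1.   ] t 9.6 F [-1.1 -0.4  5.6] w 28.2 grip 59.7
(660, 215, 72, 27.5) -> x 20.7 y 119.4 z -99.4 mm, then wz 56.2
(527.5, 214.3, 72, 27.5) -> x 60.6 y -117.9 z -0.0 mm, then wz -0.0
(527.5, 214.3, -18, 27.5) -> x 0.0 y 0.0 z 90.0 mm, then wz -0.0
```

>>> move_arm:
  plan:
    - {"wx": 0,"wy": 0,"wz": 0,"x": 0,"y": 0,"z": -0.02,"gripper": 25}
    - {"wx": 0,"wy": 0,"wz": 0,"x": 0,"y": 0,"z": -0.04,"gripper": 25}
    - {"wx": 0,"wy": 0,"wz": 0,"x": 0,"y": 0,"z": -0.04,"gripper": 25}
    - {"wx": 0,"wy": 0,"wz": 0,"x": 0.007,"y": 0.04,"z": 0,"gripper": 25}
    - {"wx": 0,"wy": 0,"wz": 0,"x": 0.007,"y": 0.04,"z": 0,"gripper": 25}
    - {"wx": 0,"wy": 0,"wz": 0,"x": 0.007,"y": 0.0394,"z": 0,"gripper": 25}
    - {"wx": 0,"wy": 0,"wz": 9.4,"x": 0,"y": 0,"z": 0,"gripper": 25}
    - {"wx": 0,"wy": 0,"wz": 9.4,"x": 0,"y": 0,"z": 0,"gripper": 25}
    - {"wx": 0,"wy": 0,"wz": 9.4,"x": 0,"y": 0,"z": 0,"gripper": 25}
    - {"wx": 0,"wy": 0,"wz": 9.4,"x": 0,"y": 0,"z": 0,"gripper": 25}
    - {"wx": 0,"wy": 0,"wz": 9.4,"x": 0,"y": 0,"z": 0,"gripper": 25}
    - {"wx": 0,"wy": 0,"wz": 9.2,"x": 0,"y": 0,"z": 0,"gripper": 25}
    - {"wx": 0,"wy": 0,"wz": 0,"x": 0.0202,"y": -0.0393,"z": 0,"gripper": 25}
    - {"wx": 0,"wy": 0,"wz": 0,"x": 0.0202,"y": -0.0393,"z": 0,"gripper": 25}
    - {"wx": 0,"wy": 0,"wz": 0,"x": 0.0202,"y": -0.0393,"z": 0,"gripper": 25}
    - {"wx": 0,"wy": 0,"wz": 0,"x": 0,"y": 0,"z": 0.03,"gripper": 25}
    - {"wx": 0,"wy": 0,"wz": 0,"x": 0,"y": 0,"z": 0,"gripper": 25}
    - {"wx": 0,"wy": 0,"wz": 0,"x": 0,"y": 0,"z": 0,"gripper": 25}
  grip_force: 60

```text
time_s: 11.85
position: [0.5278, 0.2144, 0.0433]
ee_rot: [0.001, 0.519, 0.855, 0.001]
wrist_force: [0.7, -0.7, -1.5]
width: 0.0276
grip_force: 59.7
```

Run:
```python
from h import *
go((527.5,214.3,-19,27.5))
im=grab_frame("scene")
cv2.imwrite("pics/s5.png",cv2.resize(im[100:220,270:430,::-1],(800,600)))
```

```text
at [527.8 214.4  43.3] phi 27.5 tilt z [ 0.002  0.    -1.   ] t 11.8 F [ 0.7 -0.7 -1.5] w 27.6 grip 59.7
(527.5, 214.3, -19, 27.5) -> x 0.1 y -0.3 z 62.3 mm, then wz -0.0
```

View pics/s5.png

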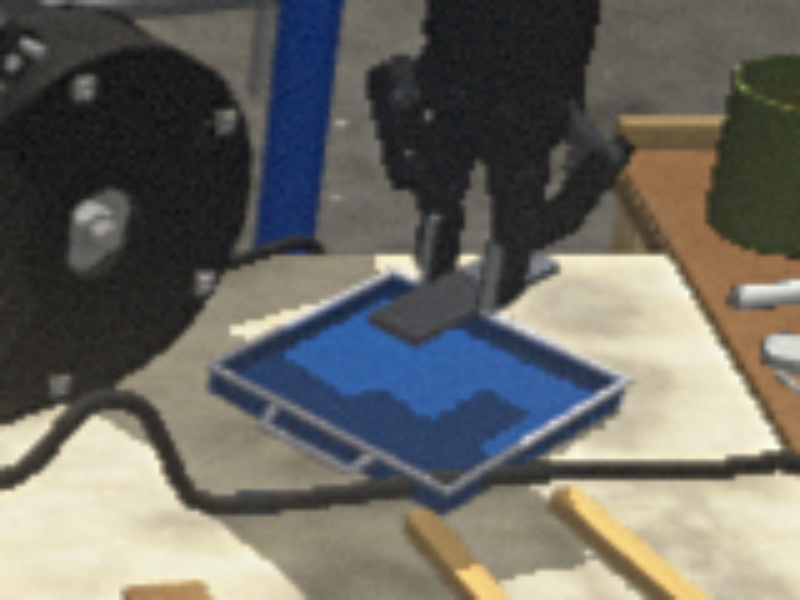

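Bar A hangs level over the tray at about (450,300), aligned with its sides. Lowering.

>>> move_arm:
  plan:
    - {"wx": 0,"wy": 0,"wz": 0,"x": 0,"y": 0,"z": 0.04,"gripper": 25}
    - {"wx": 0,"wy": 0,"wz": 0,"x": 0,"y": 0,"z": 0.02,"gripper": 25}
    - {"wx": 0,"wy": 0,"wz": 0,"x": 0,"y": 0,"z": 0.003,"gripper": 25}
    - {"wx": 0,"wy": 0,"wz": 0,"x": 0,"y": 0,"z": 0.0025,"gripper": 25}
    - {"wx": 0,"wy": 0,"wz": 0,"x": 0,"y": 0,"z": 0,"gripper": 25}
    - {"wx": 0,"wy": 0,"wz": 0,"x": 0,"y": 0,"z": 0,"gripper": 25}
  grip_force: 60

```text
time_s: 12.65
position: [0.5273, 0.2144, -0.0227]
ee_rot: [0.0, 0.519, 0.855, 0.0]
wrist_force: [0.6, 0.4, -1.8]
width: 0.0275
grip_force: 59.7
```

>>> move_arm:
  plan:
    - {"wx": 0,"wy": 0,"wz": 0,"x": 0,"y": 0,"z": 0,"gripper": 46}
    - {"wx": 0,"wy": 0,"wz": 0,"x": 0,"y": 0,"z": 0,"gripper": 46}
    - {"wx": 0,"wy": 0,"wz": 0,"x": 0,"y": 0,"z": 0,"gripper": 46}
    - {"wx": 0,"wy": 0,"wz": 0,"x": 0,"y": 0,"z": -0.02,"gripper": 46}
    - {"wx": 0,"wy": 0,"wz": 0,"x": 0,"y": 0,"z": -0.05,"gripper": 46}
    - {"wx": 0,"wy": 0,"wz": 0,"x": 0,"y": 0,"z": -0.06,"gripper": 46}
    - {"wx": 0,"wy": 0,"wz": 0,"x": 0,"y": 0,"z": -0.06,"gripper": 46}
    - {"wx": 0,"wy": 0,"wz": 0,"x": 0,"y": 0,"z": -0.06,"gripper": 46}
    - {"wx": 0,"wy": 0,"wz": 0,"x": 0,"y": 0,"z": -0.06,"gripper": 46}
    - {"wx": 0,"wy": 0,"wz": 0,"x": 0,"y": 0,"z": 0,"gripper": 54}
  grip_force: 60

```text
time_s: 13.9
position: [0.5282, 0.2146, 0.2914]
ee_rot: [0.003, 0.519, 0.855, 0.003]
wrist_force: [-0.1, 0.9, -1.5]
width: 0.0463
grip_force: 0.0
```

Run:
```python
from h import *
# barB centre 515,-318 long -1.1 ; grip 25 mm outward
a=np.radians(-1.1); g=np.array([514.7,-318.1])+25*np.array([np.cos(a),np.sin(a)]); print(g)
go((600,20,285,27.5),(g[0],g[1],285,88.9),(g[0],g[1],40,88.9))
im=grab_frame("top");m=masks(im)
print(rect("top",m["grey"],proj("top",[.5275,.2143,.009])[0],.009), rect("top",m["grey"],np.array((580,304))/1.5625,.006))
```

```text
[ 539.6953928  -318.57993606]
at [528.2 214.6 291.4] phi 27.5 tilt z [ 0.009  0.002 -1.   ] t 13.9 F [-0.1  0.9 -1.5] w 46.3 grip 0.0
(600, 20, 285, 27.5) -> x -205.8 y -26.2 z 6.4 mm, then wz 0.0
(np.float64(539.6953928030412), np.float64(-318.5799360599923), 285, 88.9) -> x -272.5 y -209.8 z -0.0 mm, then wz -61.4
(np.float64(539.6953928030412), np.float64(-318.5799360599923), 40, 88.9) -> x 0.0 y 0.0 z 245.0 mm, then wz -0.0
[528.  209.8  27.9 106.2 -64.1] [ 514.7 -318.1   32.9  109.8   -1.1]
```

Bar A lies in the tray at (528,210), long axis 116°. On to bar B over the grinder.

>>> move_arm:
  plan:
    - {"wx": 0,"wy": 0,"wz": 0,"x": -0.0515,"y": -0.0066,"z": 0,"gripper": 54}
    - {"wx": 0,"wy": 0,"wz": 0,"x": -0.0515,"y": -0.0066,"z": 0,"gripper": 54}
    - {"wx": 0,"wy": 0,"wz": 0,"x": -0.0515,"y": -0.0066,"z": 0,"gripper": 54}
    - {"wx": 0,"wy": 0,"wz": 0,"x": -0.0515,"y": -0.0066,"z": 0,"gripper": 54}
    - {"wx": 0,"wy": 0,"wz": 0,"x": -0.0389,"y": -0.03,"z": 0,"gripper": 54}
    - {"wx": 0,"wy": 0,"wz": 0,"x": -0.0389,"y": -0.03,"z": 0,"gripper": 54}
    - {"wx": 0,"wy": 0,"wz": 0,"x": -0.0389,"y": -0.03,"z": 0,"gripper": 54}
    - {"wx": 0,"wy": 0,"wz": 0,"x": -0.0389,"y": -0.03,"z": 0,"gripper": 54}
    - {"wx": 0,"wy": 0,"wz": 0,"x": -0.0389,"y": -0.03,"z": 0,"gripper": 54}
    - {"wx": 0,"wy": 0,"wz": 0,"x": -0.0389,"y": -0.03,"z": 0,"gripper": 54}
    - {"wx": 0,"wy": 0,"wz": 0,"x": -0.0389,"y": -0.03,"z": 0,"gripper": 54}
    - {"wx": 0,"wy": 0,"wz": -10.2,"x": 0,"y": 0,"z": 0,"gripper": 54}
    - {"wx": 0,"wy": 0,"wz": -10.2,"x": 0,"y": 0,"z": 0,"gripper": 54}
    - {"wx": 0,"wy": 0,"wz": -10.2,"x": 0,"y": 0,"z": 0,"gripper": 54}
    - {"wx": 0,"wy": 0,"wz": -10.2,"x": 0,"y": 0,"z": 0,"gripper": 54}
    - {"wx": 0,"wy": 0,"wz": -10.2,"x": 0,"y": 0,"z": 0,"gripper": 54}
    - {"wx": 0,"wy": 0,"wz": -10.4,"x": 0,"y": 0,"z": 0,"gripper": 54}
    - {"wx": 0,"wy": 0,"wz": 0,"x": 0,"y": 0,"z": 0.06,"gripper": 54}
    - {"wx": 0,"wy": 0,"wz": 0,"x": 0,"y": 0,"z": 0.06,"gripper": 54}
    - {"wx": 0,"wy": 0,"wz": 0,"x": 0,"y": 0,"z": 0.06,"gripper": 54}
  grip_force: 60

```text
time_s: 16.45
position: [0.5371, -0.3183, 0.1031]
ee_rot: [-0.001, 0.01, 1.0, 0.001]
wrist_force: [0.8, -0.2, -0.1]
width: 0.0462
grip_force: 0.0
```

Run:
```python
from h import *
go((539.7,-318.6,-26.5,88.9))
```

```text
at [ 537.1 -318.3  103.1] phi 88.9 tilt z [-0.002  0.002 -1.   ] t 16.4 F [ 0.8 -0.2 -0.1] w 46.2 grip 0.0
(539.7, -318.6, -26.5, 88.9) -> x -2.6 y -0.3 z 129.6 mm, then wz -0.0
```

>>> move_arm:
  plan:
    - {"wx": 0,"wy": 0,"wz": 0,"x": -0.0026,"y": 0,"z": 0.05,"gripper": 54}
    - {"wx": 0,"wy": 0,"wz": 0,"x": 0,"y": 0,"z": 0.05,"gripper": 54}
    - {"wx": 0,"wy": 0,"wz": 0,"x": 0,"y": 0,"z": 0.015,"gripper": 54}
    - {"wx": 0,"wy": 0,"wz": 0,"x": 0,"y": 0,"z": 0.008,"gripper": 54}
    - {"wx": 0,"wy": 0,"wz": 0,"x": 0,"y": 0,"z": 0.004,"gripper": 54}
    - {"wx": 0,"wy": 0,"wz": 0,"x": 0,"y": 0,"z": 0,"gripper": 54}
    - {"wx": 0,"wy": 0,"wz": 0,"x": 0,"y": 0,"z": 0,"gripper": 54}
  grip_force: 60

```text
time_s: 17.32
position: [0.5411, -0.3195, -0.0195]
ee_rot: [0.001, 0.01, 1.0, -0.001]
wrist_force: [-0.4, -0.7, -0.4]
width: 0.0462
grip_force: 0.0
```

>>> move_arm:
  plan:
    - {"wx": 0,"wy": 0,"wz": 0,"x": 0,"y": 0,"z": 0.0015,"gripper": 25}
    - {"wx": 0,"wy": 0,"wz": 0,"x": 0,"y": 0,"z": 0,"gripper": 25}
    - {"wx": 0,"wy": 0,"wz": 0,"x": 0,"y": 0,"z": 0,"gripper": 25}
    - {"wx": 0,"wy": 0,"wz": 0,"x": 0,"y": 0,"z": 0,"gripper": 25}
    - {"wx": 0,"wy": 0,"wz": 0,"x": 0,"y": 0,"z": 0,"gripper": 25}
  grip_force: 60

```text
time_s: 17.95
position: [0.5407, -0.3192, -0.0219]
ee_rot: [0.0, 0.01, 1.0, -0.0]
wrist_force: [0.6, 0.7, -0.3]
width: 0.0213
grip_force: 0.0
```

Closed too high at -21.9. Reopening and going lower.

>>> move_arm:
  plan:
    - {"wx": 0,"wy": 0,"wz": 0,"x": 0,"y": 0,"z": -0.01,"gripper": 54}
    - {"wx": 0,"wy": 0,"wz": 0,"x": 0,"y": 0,"z": 0,"gripper": 54}
    - {"wx": 0,"wy": 0,"wz": 0,"x": 0,"y": 0,"z": 0,"gripper": 54}
    - {"wx": 0,"wy": 0,"wz": 0,"x": 0,"y": 0,"z": 0.01,"gripper": 54}
    - {"wx": 0,"wy": 0,"wz": 0,"x": 0,"y": 0,"z": 0.0055,"gripper": 54}
    - {"wx": 0,"wy": 0,"wz": 0,"x": 0,"y": 0,"z": 0,"gripper": 54}
    - {"wx": 0,"wy": 0,"wz": 0,"x": 0,"y": 0,"z": 0,"gripper": 25}
    - {"wx": 0,"wy": 0,"wz": 0,"x": 0,"y": 0,"z": 0,"gripper": 25}
    - {"wx": 0,"wy": 0,"wz": 0,"x": 0,"y": 0,"z": 0,"gripper": 25}
    - {"wx": 0,"wy": 0,"wz": 0,"x": 0,"y": 0,"z": 0,"gripper": 25}
    - {"wx": 0,"wy": 0,"wz": 0,"x": 0,"y": 0,"z": 0,"gripper": 25}
  grip_force: 80

```text
time_s: 19.32
position: [0.541, -0.3193, -0.0268]
ee_rot: [0.0, 0.01, 1.0, -0.0]
wrist_force: [-1.0, 1.8, 5.0]
width: 0.0266
grip_force: 78.6
```

Run:
```python
from h import *
go((540,-319,283,27.5),(600,20,283,27.5),(479.7,189.3,283,27.5),)
```

```text
at [ 541.  -319.3  -26.8] phi 88.9 tilt z [ 0.001 -0.    -1.   ] t 19.3 F [-1.   1.8  5. ] w 26.6 grip 78.6
(540, -319, 283, 27.5) -> x 1.0 y 0.2 z -309.8 mm, then wz 61.4
(600, 20, 283, 27.5) -> x 273.0 y 209.8 z 0.0 mm, then wz -0.0
(479.7, 189.3, 283, 27.5) -> x 205.7 y -28.5 z -0.0 mm, then wz -0.0
```

Held. The bar's centre sits 26 mm along tool +x. I'll set it in the tray 10 mm toward +y' to keep clear of the grinder, then regrip at its middle.

>>> move_arm:
  plan:
    - {"wx": 0,"wy": 0,"wz": 0,"x": 0,"y": 0,"z": -0.03,"gripper": 20}
    - {"wx": 0,"wy": 0,"wz": 0,"x": 0,"y": 0,"z": -0.056,"gripper": 20}
    - {"wx": 0,"wy": 0,"wz": 0,"x": 0,"y": 0,"z": -0.056,"gripper": 20}
    - {"wx": 0,"wy": 0,"wz": 0,"x": 0,"y": 0,"z": -0.056,"gripper": 20}
    - {"wx": 0,"wy": 0,"wz": 0,"x": 0,"y": 0,"z": -0.056,"gripper": 20}
    - {"wx": 0,"wy": 0,"wz": 0,"x": 0,"y": 0,"z": -0.056,"gripper": 20}
    - {"wx": 0,"wy": 0,"wz": 10.2,"x": 0,"y": 0,"z": 0,"gripper": 20}
    - {"wx": 0,"wy": 0,"wz": 10.2,"x": 0,"y": 0,"z": 0,"gripper": 20}
    - {"wx": 0,"wy": 0,"wz": 10.2,"x": 0,"y": 0,"z": 0,"gripper": 20}
    - {"wx": 0,"wy": 0,"wz": 10.2,"x": 0,"y": 0,"z": 0,"gripper": 20}
    - {"wx": 0,"wy": 0,"wz": 10.2,"x": 0,"y": 0,"z": 0,"gripper": 20}
    - {"wx": 0,"wy": 0,"wz": 10.4,"x": 0,"y": 0,"z": 0,"gripper": 20}
    - {"wx": 0,"wy": 0,"wz": 0,"x": 0.039,"y": 0.03,"z": 0,"gripper": 20}
    - {"wx": 0,"wy": 0,"wz": 0,"x": 0.039,"y": 0.03,"z": 0,"gripper": 20}
    - {"wx": 0,"wy": 0,"wz": 0,"x": 0.039,"y": 0.03,"z": 0,"gripper": 20}
    - {"wx": 0,"wy": 0,"wz": 0,"x": 0.039,"y": 0.03,"z": 0,"gripper": 20}
    - {"wx": 0,"wy": 0,"wz": 0,"x": 0.039,"y": 0.03,"z": 0,"gripper": 20}
    - {"wx": 0,"wy": 0,"wz": 0,"x": 0.039,"y": 0.03,"z": 0,"gripper": 20}
    - {"wx": 0,"wy": 0,"wz": 0,"x": 0.039,"y": 0.03,"z": 0,"gripper": 20}
  grip_force: 80

```text
time_s: 21.7
position: [0.6009, 0.0214, 0.282]
ee_rot: [-0.0, 0.519, 0.855, -0.0]
wrist_force: [0.5, 0.2, -1.7]
width: 0.0263
grip_force: 79.2
```

Run:
```python
from h import *
go((487,175,283,27.5),(487,175,-20,27.5))
```

```text
at [600.9  21.4 282. ] phi 27.5 tilt z [-0.001 -0.    -1.   ] t 21.7 F [ 0.5  0.2 -1.7] w 26.3 grip 79.2
(487, 175, 283, 27.5) -> x 188.8 y -30.1 z -1.0 mm, then wz -0.0
(487, 175, -20, 27.5) -> x 0.0 y 0.0 z 303.0 mm, then wz -0.0
```

>>> move_arm:
  plan:
    - {"wx": 0,"wy": 0,"wz": 0,"x": 0.048,"y": -0.0075,"z": 0,"gripper": 20}
    - {"wx": 0,"wy": 0,"wz": 0,"x": 0.048,"y": -0.0075,"z": 0,"gripper": 20}
    - {"wx": 0,"wy": 0,"wz": 0,"x": 0.048,"y": -0.0075,"z": 0,"gripper": 20}
    - {"wx": 0,"wy": 0,"wz": 0,"x": 0.048,"y": -0.0075,"z": 0,"gripper": 20}
    - {"wx": 0,"wy": 0,"wz": 0,"x": 0,"y": 0,"z": 0.055,"gripper": 20}
    - {"wx": 0,"wy": 0,"wz": 0,"x": 0,"y": 0,"z": 0.055,"gripper": 20}
    - {"wx": 0,"wy": 0,"wz": 0,"x": 0,"y": 0,"z": 0.055,"gripper": 20}
    - {"wx": 0,"wy": 0,"wz": 0,"x": 0,"y": 0,"z": 0.045,"gripper": 20}
    - {"wx": 0,"wy": 0,"wz": 0,"x": 0,"y": 0,"z": 0.035,"gripper": 20}
    - {"wx": 0,"wy": 0,"wz": 0,"x": 0,"y": 0,"z": 0,"gripper": 20}
    - {"wx": 0,"wy": 0,"wz": 0,"x": 0,"y": 0,"z": 0,"gripper": 20}
  grip_force: 80

```text
time_s: 23.08
position: [0.4864, 0.1765, 0.0389]
ee_rot: [0.001, 0.519, 0.855, 0.001]
wrist_force: [0.4, 0.0, -1.7]
width: 0.0262
grip_force: 79.3
```

Run:
```python
from h import *
go((485,178,-22,27.5))
im=grab_frame("scene")
cv2.imwrite("pics/s6.png",cv2.resize(im[100:220,270:430,::-1],(800,600)))
```

```text
at [486.4 176.5  38.9] phi 27.5 tilt z [ 0.002  0.    -1.   ] t 23.1 F [ 0.4  0.  -1.7] w 26.2 grip 79.3
(485, 178, -22, 27.5) -> x 2.0 y -0.6 z 60.9 mm, then wz 0.0
```

View pics/s6.png

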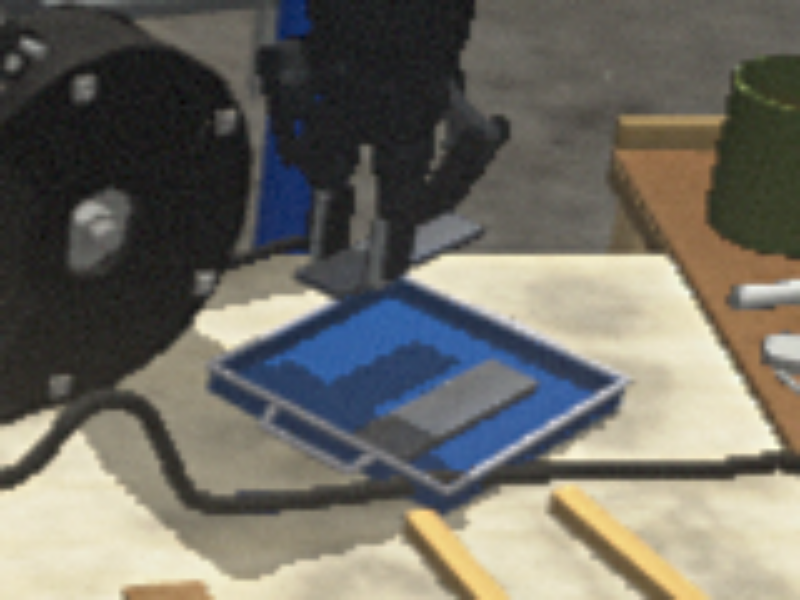

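Bar A lies flat in the tray at (450,410). Bar B is held level and clear of the grinder. Lowering, releasing and regripping at the centre.

>>> move_arm:
  plan:
    - {"wx": 0,"wy": 0,"wz": 0,"x": 0.002,"y": 0,"z": 0.04,"gripper": 20}
    - {"wx": 0,"wy": 0,"wz": 0,"x": 0,"y": 0,"z": 0.018,"gripper": 20}
    - {"wx": 0,"wy": 0,"wz": 0,"x": 0,"y": 0,"z": 0.003,"gripper": 20}
    - {"wx": 0,"wy": 0,"wz": 0,"x": 0,"y": 0,"z": 0,"gripper": 20}
    - {"wx": 0,"wy": 0,"wz": 0,"x": 0,"y": 0,"z": 0,"gripper": 20}
    - {"wx": 0,"wy": 0,"wz": 0,"x": 0,"y": 0,"z": 0,"gripper": 46}
    - {"wx": 0,"wy": 0,"wz": 0,"x": 0,"y": 0,"z": 0,"gripper": 46}
    - {"wx": 0,"wy": 0,"wz": 0,"x": 0,"y": 0,"z": 0,"gripper": 46}
  grip_force: 60

```text
time_s: 24.12
position: [0.4848, 0.1782, -0.0232]
ee_rot: [0.0, 0.519, 0.855, 0.0]
wrist_force: [0.3, -0.3, 0.6]
width: 0.0393
grip_force: 0.0
```

>>> move_arm:
  plan:
    - {"wx": 0,"wy": 0,"wz": 0,"x": 0,"y": 0,"z": -0.03,"gripper": 46}
    - {"wx": 0,"wy": 0,"wz": 0,"x": 0.026,"y": 0,"z": 0,"gripper": 46}
    - {"wx": 0,"wy": 0,"wz": 0,"x": 0,"y": 0,"z": 0.02,"gripper": 46}
    - {"wx": 0,"wy": 0,"wz": 0,"x": 0,"y": 0,"z": 0.01,"gripper": 46}
    - {"wx": 0,"wy": 0,"wz": 0,"x": 0,"y": 0,"z": 0.002,"gripper": 46}
    - {"wx": 0,"wy": 0,"wz": 0,"x": 0,"y": 0,"z": 0,"gripper": 46}
    - {"wx": 0,"wy": 0,"wz": 0,"x": 0,"y": 0,"z": 0,"gripper": 46}
  grip_force: 60

```text
time_s: 25.0
position: [0.4731, 0.2012, -0.0249]
ee_rot: [0.0, 0.519, 0.855, 0.0]
wrist_force: [-0.5, 0.2, 0.6]
width: 0.0392
grip_force: 0.0
```

>>> move_arm:
  plan:
    - {"wx": 0,"wy": 0,"wz": 0,"x": 0,"y": 0,"z": 0,"gripper": 20}
    - {"wx": 0,"wy": 0,"wz": 0,"x": 0,"y": 0,"z": 0,"gripper": 20}
    - {"wx": 0,"wy": 0,"wz": 0,"x": 0,"y": 0,"z": 0,"gripper": 20}
    - {"wx": 0,"wy": 0,"wz": 0,"x": 0,"y": 0,"z": 0,"gripper": 20}
    - {"wx": 0,"wy": 0,"wz": 0,"x": 0,"y": 0,"z": -0.004,"gripper": 20}
    - {"wx": 0,"wy": 0,"wz": 0,"x": -0.007,"y": 0,"z": 0,"gripper": 20}
    - {"wx": 0,"wy": 0,"wz": 0,"x": -0.007,"y": 0,"z": 0,"gripper": 20}
    - {"wx": 0,"wy": 0,"wz": 0,"x": 0,"y": 0,"z": 0.004,"gripper": 20}
    - {"wx": 0,"wy": 0,"wz": 0,"x": 0,"y": 0,"z": 0,"gripper": 20}
  grip_force: 60

```text
time_s: 26.12
position: [0.4799, 0.1881, -0.0246]
ee_rot: [0.001, 0.519, 0.855, -0.0]
wrist_force: [-2.6, -6.1, 12.4]
width: 0.0272
grip_force: 60.7
```

>>> move_arm:
  plan:
    - {"wx": 0,"wy": 0,"wz": 0,"x": 0,"y": 0,"z": 0,"gripper": 46}
    - {"wx": 0,"wy": 0,"wz": 0,"x": 0,"y": 0,"z": 0,"gripper": 46}
    - {"wx": 0,"wy": 0,"wz": 0,"x": 0,"y": 0,"z": 0,"gripper": 46}
    - {"wx": 0,"wy": 0,"wz": 0,"x": 0,"y": 0,"z": -0.02,"gripper": 46}
    - {"wx": 0,"wy": 0,"wz": 0,"x": 0,"y": 0,"z": -0.05,"gripper": 46}
    - {"wx": 0,"wy": 0,"wz": 0,"x": 0,"y": 0,"z": -0.05,"gripper": 46}
    - {"wx": 0,"wy": 0,"wz": 0,"x": 0.05,"y": 0,"z": 0,"gripper": 46}
    - {"wx": 0,"wy": 0,"wz": 0,"x": 0.05,"y": 0,"z": 0,"gripper": 46}
  grip_force: 60

```text
time_s: 27.12
position: [0.4326, 0.2785, 0.0951]
ee_rot: [0.0, 0.519, 0.855, 0.0]
wrist_force: [1.5, 0.0, -0.0]
width: 0.0395
grip_force: 0.0
```

Run:
```python
from h import *
im=grab_frame("top");m=masks(im)
for P in([.528,.21],[.4797,.1893]):print(rect("top",m["grey"],proj("top",[*P,.009])[0],.009))
for s in((241,209),(290,209)): print(rect("top",m["pine"],np.array(s)/1.5625,.012))
go((663,158,85,92),(663,158,-24,92),(662,237,85,98.4))
im=grab_frame("top");cv2.imwrite("pics/t2.png",cv2.resize(im[100:250,100:300,::-1],(800,600)))
```

```text
[502.  189.2 153.9 158.7 -58.2]
[502.  189.2 153.9 158.7 -58.2]
[661.8 237.1  13.8 107.4   8.7]
[664.2 156.8  12.8 108.    2.1]
at [429.4 282.6  94.8] phi 27.6 tilt z [-0.001  0.002 -1.   ] t 27.2 F [-3.7  3.9 -0. ] w 39.3 grip 0.0
(663, 158, 85, 92) -> x -218.8 y 149.1 z 9.8 mm, then wz -64.4
(663, 158, -24, 92) -> x -0.0 y 0.0 z 109.0 mm, then wz -0.0
(662, 237, 85, 98.4) -> x -1.8 y 79.0 z -109.0 mm, then wz -6.4
```

View pics/t2.png

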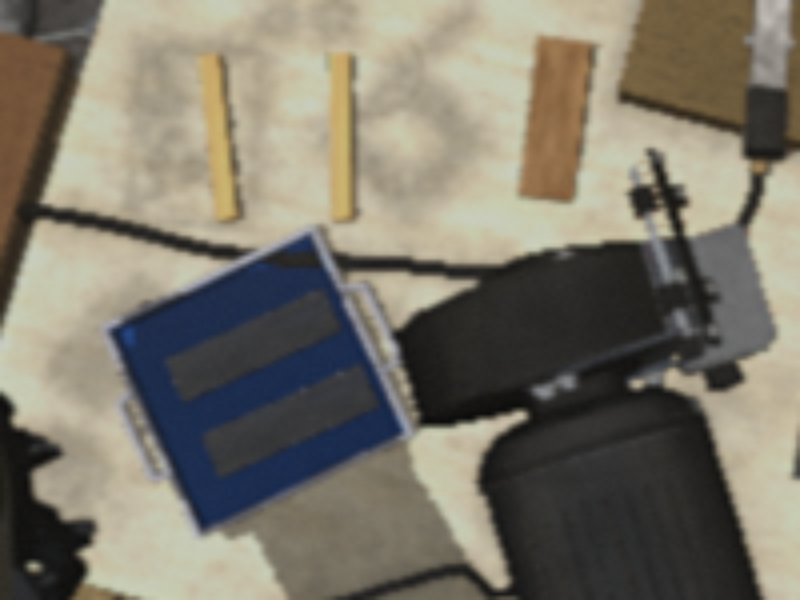

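The crop shows both bars in the tray, parallel with a gap: A centred near (252,345), B near (290,420). Computing stick targets.

Run:
```python
from h import *
q=np.array([[252,345],[290,420],[166,360],[318,293],[206,432],[365,367]])/4+100
w=toworld("top",q,.009)*1000; print(w.round(1)); c=w[:2].mean(0)
print("angA",np.degrees(np.arctan2(*(w[3]-w[2])[::-1])),"angB",np.degrees(np.arctan2(*(w[5]-w[4])[::-1])))
u=np.array([.887,.462]);v=np.array([-.462,.887])
print("c",c, "tray rel",(c-[503.6,201.8])@u,(c-[503.6,201.8])@v)
t0=np.array([503.6,201.8])
print("stick1 TCP",c-27*v+25*u,"stick2 TCP",c+35*v)
go((560,330,90,27.5),(688,158,90,92),(688,158,-24,92))
```

```text
[[526.8 209.8]
 [479.4 183.7]
 [516.3 264. ]
 [560.8 169. ]
 [471.  236.5]
 [513.8 137.4]]
angA -64.91219198528403 angB -66.63099886785831
c [503.10706039 196.73558241] tray rel -2.7769983648069347 -4.264400302477016
stick1 TCP [537.75606039 184.33658241] stick2 TCP [486.93706039 227.78058241]
at [430.8 280.6  94.6] phi 27.7 tilt z [-0.001  0.001 -1.   ] t 27.2 F [ 0.4 -0.2 -0.2] w 39.6 grip 0.0
(560, 330, 90, 27.5) -> x -16.4 y 137.4 z 4.6 mm, then wz 0.2
(688, 158, 90, 92) -> x -211.7 y 34.1 z 0.0 mm, then wz -64.5
(688, 158, -24, 92) -> x -0.0 y 0.0 z 114.0 mm, then wz -0.0
```

>>> move_arm:
  plan:
    - {"wx": 0,"wy": 0,"wz": 0,"x": -0.038,"y": 0.0286,"z": 0,"gripper": 40}
    - {"wx": 0,"wy": 0,"wz": 0,"x": -0.038,"y": 0.0286,"z": 0,"gripper": 40}
    - {"wx": 0,"wy": 0,"wz": 0,"x": -0.038,"y": 0.0286,"z": 0,"gripper": 40}
    - {"wx": 0,"wy": 0,"wz": 0,"x": -0.038,"y": 0.0286,"z": 0,"gripper": 40}
    - {"wx": 0,"wy": 0,"wz": 0,"x": -0.038,"y": 0.0286,"z": 0,"gripper": 40}
    - {"wx": 0,"wy": 0,"wz": 0,"x": -0.038,"y": 0.0286,"z": 0,"gripper": 40}
    - {"wx": 0,"wy": 0,"wz": -10.5,"x": 0,"y": 0,"z": 0,"gripper": 40}
    - {"wx": 0,"wy": 0,"wz": -10.5,"x": 0,"y": 0,"z": 0,"gripper": 40}
    - {"wx": 0,"wy": 0,"wz": -10.5,"x": 0,"y": 0,"z": 0,"gripper": 40}
    - {"wx": 0,"wy": 0,"wz": -10.5,"x": 0,"y": 0,"z": 0,"gripper": 40}
    - {"wx": 0,"wy": 0,"wz": -10.5,"x": 0,"y": 0,"z": 0,"gripper": 40}
    - {"wx": 0,"wy": 0,"wz": -10.5,"x": 0,"y": 0,"z": 0,"gripper": 40}
    - {"wx": 0,"wy": 0,"wz": -1.5,"x": 0,"y": 0,"z": 0.04,"gripper": 40}
    - {"wx": 0,"wy": 0,"wz": 0,"x": 0,"y": 0,"z": 0,"gripper": 40}
    - {"wx": 0,"wy": 0,"wz": 0,"x": 0,"y": 0,"z": 0,"gripper": 40}
  grip_force: 30

```text
time_s: 29.1
position: [0.6911, 0.1542, 0.0558]
ee_rot: [0.001, -0.017, 1.0, -0.0]
wrist_force: [-0.1, -0.2, -0.7]
width: 0.0339
grip_force: 0.0
```

Run:
```python
from h import *
go((688,158,-24,92))
```

```text
at [691.1 154.2  55.8] phi 92.0 tilt z [ 0.001  0.    -1.   ] t 29.1 F [-0.1 -0.2 -0.7] w 33.9 grip 0.0
(688, 158, -24, 92) -> x 2.9 y 3.9 z 79.8 mm, then wz -0.0
```

>>> move_arm:
  plan:
    - {"wx": 0,"wy": 0,"wz": 0,"x": 0.0029,"y": 0.0039,"z": 0.04,"gripper": 40}
    - {"wx": 0,"wy": 0,"wz": 0,"x": 0,"y": 0,"z": 0.028,"gripper": 40}
    - {"wx": 0,"wy": 0,"wz": 0,"x": 0,"y": 0,"z": 0.009,"gripper": 40}
    - {"wx": 0,"wy": 0,"wz": 0,"x": 0,"y": 0,"z": 0.003,"gripper": 40}
    - {"wx": 0,"wy": 0,"wz": 0,"x": 0,"y": 0,"z": 0,"gripper": 40}
    - {"wx": 0,"wy": 0,"wz": 0,"x": 0,"y": 0,"z": 0,"gripper": 10}
    - {"wx": 0,"wy": 0,"wz": 0,"x": 0,"y": 0,"z": 0,"gripper": 10}
    - {"wx": 0,"wy": 0,"wz": 0,"x": 0,"y": 0,"z": 0,"gripper": 10}
    - {"wx": 0,"wy": 0,"wz": 0,"x": 0,"y": 0,"z": 0,"gripper": 10}
    - {"wx": 0,"wy": 0,"wz": 0,"x": 0,"y": 0,"z": 0,"gripper": 10}
  grip_force: 40

```text
time_s: 30.35
position: [0.6882, 0.1585, -0.0241]
ee_rot: [0.001, -0.017, 1.0, 0.0]
wrist_force: [-0.7, 1.2, 5.3]
width: 0.0123
grip_force: 39.6
```

Run:
```python
from h import *
go((688,158,50,92),(600,240,50,116),(537.8,184.3,50,116),(537.8,184.3,-13,116))
```

```text
at [688.2 158.5 -24.1] phi 92.0 tilt z [ 0.002  0.    -1.   ] t 30.4 F [-0.7  1.2  5.3] w 12.3 grip 39.6
(688, 158, 50, 92) -> x 0.2 y -0.5 z -74.1 mm, then wz 0.0
(600, 240, 50, 116) -> x 85.1 y 85.0 z 0.0 mm, then wz -24.0
(537.8, 184.3, 50, 116) -> x 80.3 y -22.8 z -0.0 mm, then wz -0.0
(537.8, 184.3, -13, 116) -> x -0.0 y 0.0 z 63.0 mm, then wz -0.0
```

>>> move_arm:
  plan:
    - {"wx": 0,"wy": 0,"wz": 0,"x": 0,"y": 0,"z": -0.024,"gripper": 8}
    - {"wx": 0,"wy": 0,"wz": 0,"x": 0,"y": 0,"z": -0.05,"gripper": 8}
    - {"wx": 0,"wy": 0,"wz": 0,"x": 0.0283,"y": 0.0283,"z": 0,"gripper": 8}
    - {"wx": 0,"wy": 0,"wz": 0,"x": 0.0283,"y": 0.0283,"z": 0,"gripper": 8}
    - {"wx": 0,"wy": 0,"wz": 0,"x": 0.0283,"y": 0.0283,"z": 0,"gripper": 8}
    - {"wx": 0,"wy": 0,"wz": -8,"x": 0,"y": 0,"z": 0,"gripper": 8}
    - {"wx": 0,"wy": 0,"wz": -8,"x": 0,"y": 0,"z": 0,"gripper": 8}
    - {"wx": 0,"wy": 0,"wz": -8,"x": 0,"y": 0,"z": 0,"gripper": 8}
    - {"wx": 0,"wy": 0,"wz": 0,"x": 0.04,"y": -0.0114,"z": 0,"gripper": 8}
    - {"wx": 0,"wy": 0,"wz": 0,"x": 0.04,"y": -0.0114,"z": 0,"gripper": 8}
    - {"wx": 0,"wy": 0,"wz": 0,"x": 0,"y": 0,"z": 0.02,"gripper": 8}
    - {"wx": 0,"wy": 0,"wz": 0,"x": 0,"y": 0,"z": 0,"gripper": 8}
    - {"wx": 0,"wy": 0,"wz": 0,"x": 0,"y": 0,"z": 0,"gripper": 8}
  grip_force: 40

```text
time_s: 31.98
position: [0.5382, 0.1849, 0.0292]
ee_rot: [0.0, -0.225, 0.974, -0.0]
wrist_force: [-0.8, 0.0, -0.3]
width: 0.0125
grip_force: 38.9
```

Run:
```python
from h import *
go((537.8,184.3,-14,116))
```

```text
at [538.2 184.9  29.2] phi 116.0 tilt z [ 0.001  0.    -1.   ] t 32.0 F [-0.8  0.  -0.3] w 12.5 grip 38.9
(537.8, 184.3, -14, 116) -> x 0.7 y -0.3 z 43.2 mm, then wz 0.0
```

>>> move_arm:
  plan:
    - {"wx": 0,"wy": 0,"wz": 0,"x": 0,"y": 0,"z": 0.025,"gripper": 8}
    - {"wx": 0,"wy": 0,"wz": 0,"x": 0,"y": 0,"z": 0.014,"gripper": 8}
    - {"wx": 0,"wy": 0,"wz": 0,"x": 0,"y": 0,"z": 0.003,"gripper": 8}
    - {"wx": 0,"wy": 0,"wz": 0,"x": 0,"y": 0,"z": 0.0015,"gripper": 8}
    - {"wx": 0,"wy": 0,"wz": 0,"x": 0,"y": 0,"z": 0,"gripper": 8}
  grip_force: 40

```text
time_s: 32.6
position: [0.5381, 0.1848, -0.0144]
ee_rot: [0.0, -0.225, 0.974, -0.0]
wrist_force: [0.5, -0.3, 0.1]
width: 0.0125
grip_force: 38.9
```

>>> move_arm:
  plan:
    - {"wx": 0,"wy": 0,"wz": 0,"x": 0,"y": 0,"z": 0,"gripper": 28}
    - {"wx": 0,"wy": 0,"wz": 0,"x": 0,"y": 0,"z": 0,"gripper": 28}
    - {"wx": 0,"wy": 0,"wz": 0,"x": 0,"y": 0,"z": -0.01,"gripper": 28}
    - {"wx": 0,"wy": 0,"wz": 0,"x": 0,"y": 0,"z": -0.04,"gripper": 28}
    - {"wx": 0,"wy": 0,"wz": 0,"x": 0,"y": 0,"z": -0.05,"gripper": 40}
    - {"wx": 0,"wy": 0,"wz": 0,"x": -0.05,"y": 0,"z": 0,"gripper": 40}
    - {"wx": 0,"wy": 0,"wz": 0,"x": -0.05,"y": 0,"z": 0,"gripper": 40}
    - {"wx": 0,"wy": 0,"wz": 0,"x": 0,"y": 0,"z": 0,"gripper": 40}
  grip_force: 40

```text
time_s: 33.6
position: [0.6292, 0.2293, 0.0847]
ee_rot: [0.0, -0.225, 0.974, 0.0]
wrist_force: [-0.4, 0.3, 0.5]
width: 0.0341
grip_force: 0.0
```

Run:
```python
from h import *
im=grab_frame("top");m=masks(im)
print("placed",rect("top",m["pine"],proj("top",[.515,.173,.021])[0],.021), "st2",rect("top",m["pine"],np.array((241,209))/1.5625,.012))
go((662,238,60,98.5),(662,238,-23.5,98.5))
```

```text
placed [516.6 170.5  13.5 105.7  25.2] st2 [631.4 232.3  13.6  45.9   8.7]
at [627.8 228.8  84.8] phi 116.0 tilt z [-0. -0. -1.] t 33.6 F [-0.3 -0.5  0.8] w 34.2 grip 0.0
(662, 238, 60, 98.5) -> x -34.8 y -6.7 z 24.8 mm, then wz 17.5
(662, 238, -23.5, 98.5) -> x -0.0 y 0.0 z 83.5 mm, then wz -0.0
```

>>> move_arm:
  plan:
    - {"wx": 0,"wy": 0,"wz": 0,"x": -0.035,"y": -0.0067,"z": 0,"gripper": 40}
    - {"wx": 0,"wy": 0,"wz": 8.75,"x": 0,"y": 0,"z": 0,"gripper": 40}
    - {"wx": 0,"wy": 0,"wz": 8.75,"x": 0,"y": 0,"z": 0,"gripper": 40}
    - {"wx": 0,"wy": 0,"wz": 0,"x": 0,"y": 0,"z": 0.05,"gripper": 40}
    - {"wx": 0,"wy": 0,"wz": 0,"x": 0,"y": 0,"z": 0.04,"gripper": 40}
    - {"wx": 0,"wy": 0,"wz": 0,"x": 0,"y": 0,"z": 0.014,"gripper": 40}
    - {"wx": 0,"wy": 0,"wz": 0,"x": 0,"y": 0,"z": 0.004,"gripper": 40}
    - {"wx": 0,"wy": 0,"wz": 0,"x": 0,"y": 0,"z": 0,"gripper": 40}
    - {"wx": 0,"wy": 0,"wz": 0,"x": 0,"y": 0,"z": 0,"gripper": 40}
    - {"wx": 0,"wy": 0,"wz": 0,"x": 0,"y": 0,"z": 0,"gripper": 8}
    - {"wx": 0,"wy": 0,"wz": 0,"x": 0,"y": 0,"z": 0,"gripper": 8}
    - {"wx": 0,"wy": 0,"wz": 0,"x": 0,"y": 0,"z": 0,"gripper": 8}
    - {"wx": 0,"wy": 0,"wz": 0,"x": 0,"y": 0,"z": 0,"gripper": 8}
    - {"wx": 0,"wy": 0,"wz": 0,"x": 0,"y": 0,"z": 0,"gripper": 8}
  grip_force: 40

```text
time_s: 35.4
position: [0.6624, 0.238, -0.0219]
ee_rot: [0.001, -0.074, 0.997, 0.0]
wrist_force: [-1.1, -0.0, 6.0]
width: 0.0124
grip_force: 39.6
```

Run:
```python
from h import *
# stick 2 goes 62 mm from stick 1 along v
go((662,238,50,115.3),(487.5,227.5,50,115.3),(487.5,227.5,-14,115.3))
```

```text
at [662.4 238.  -21.9] phi 98.5 tilt z [ 0.001  0.    -1.   ] t 35.4 F [-1.1 -0.   6. ] w 12.4 grip 39.6
(662, 238, 50, 115.3) -> x 0.4 y 0.1 z -71.9 mm, then wz -16.8
(487.5, 227.5, 50, 115.3) -> x 162.2 y 65.1 z -0.0 mm, then wz -0.0
(487.5, 227.5, -14, 115.3) -> x -0.0 y 0.0 z 64.0 mm, then wz -0.0
```

>>> move_arm:
  plan:
    - {"wx": 0,"wy": 0,"wz": 0,"x": 0,"y": 0,"z": -0.022,"gripper": 8}
    - {"wx": 0,"wy": 0,"wz": 0,"x": 0,"y": 0,"z": -0.05,"gripper": 8}
    - {"wx": 0,"wy": 0,"wz": -8.4,"x": 0,"y": 0,"z": 0,"gripper": 8}
    - {"wx": 0,"wy": 0,"wz": -8.4,"x": 0,"y": 0,"z": 0,"gripper": 8}
    - {"wx": 0,"wy": 0,"wz": 0,"x": 0.0405,"y": 0.0163,"z": 0,"gripper": 8}
    - {"wx": 0,"wy": 0,"wz": 0,"x": 0.0405,"y": 0.0163,"z": 0,"gripper": 8}
    - {"wx": 0,"wy": 0,"wz": 0,"x": 0.0405,"y": 0.0163,"z": 0,"gripper": 8}
    - {"wx": 0,"wy": 0,"wz": 0,"x": 0.0405,"y": 0.0163,"z": 0,"gripper": 8}
    - {"wx": 0,"wy": 0,"wz": 0,"x": 0,"y": 0,"z": 0.02,"gripper": 8}
    - {"wx": 0,"wy": 0,"wz": 0,"x": 0,"y": 0,"z": 0,"gripper": 8}
    - {"wx": 0,"wy": 0,"wz": 0,"x": 0,"y": 0,"z": 0,"gripper": 8}
  grip_force: 40

```text
time_s: 36.78
position: [0.4885, 0.2276, 0.0301]
ee_rot: [0.001, -0.219, 0.976, -0.0]
wrist_force: [0.0, -0.1, 0.5]
width: 0.0126
grip_force: 39.1
```

Run:
```python
from h import *
go((487.5,227.5,-12.5,115.3))
```

```text
at [488.5 227.6  30.1] phi 115.3 tilt z [ 0.001  0.    -1.   ] t 36.8 F [ 0.  -0.1  0.5] w 12.6 grip 39.1
(487.5, 227.5, -12.5, 115.3) -> x 1.0 y 0.3 z 42.6 mm, then wz -0.0
```

>>> move_arm:
  plan:
    - {"wx": 0,"wy": 0,"wz": 0,"x": 0.001,"y": 0,"z": 0.025,"gripper": 8}
    - {"wx": 0,"wy": 0,"wz": 0,"x": 0,"y": 0,"z": 0.014,"gripper": 8}
    - {"wx": 0,"wy": 0,"wz": 0,"x": 0,"y": 0,"z": 0.0035,"gripper": 8}
    - {"wx": 0,"wy": 0,"wz": 0,"x": 0,"y": 0,"z": 0,"gripper": 8}
    - {"wx": 0,"wy": 0,"wz": 0,"x": 0,"y": 0,"z": 0,"gripper": 8}
    - {"wx": 0,"wy": 0,"wz": 0,"x": 0,"y": 0,"z": 0,"gripper": 28}
    - {"wx": 0,"wy": 0,"wz": 0,"x": 0,"y": 0,"z": 0,"gripper": 28}
    - {"wx": 0,"wy": 0,"wz": 0,"x": 0,"y": 0,"z": -0.01,"gripper": 28}
    - {"wx": 0,"wy": 0,"wz": 0,"x": 0,"y": 0,"z": -0.05,"gripper": 28}
    - {"wx": 0,"wy": 0,"wz": 0,"x": 0,"y": 0,"z": -0.06,"gripper": 54}
    - {"wx": 0,"wy": 0,"wz": 0,"x": 0,"y": 0,"z": -0.06,"gripper": 54}
    - {"wx": 0,"wy": 0,"wz": 0,"x": 0,"y": 0,"z": -0.06,"gripper": 54}
    - {"wx": 0,"wy": 0,"wz": 0,"x": 0,"y": 0,"z": -0.06,"gripper": 54}
    - {"wx": 0,"wy": 0,"wz": 0,"x": -0.04,"y": -0.04,"z": 0,"gripper": 54}
    - {"wx": 0,"wy": 0,"wz": 0,"x": -0.04,"y": -0.04,"z": 0,"gripper": 54}
    - {"wx": 0,"wy": 0,"wz": 0,"x": 0,"y": 0,"z": 0,"gripper": 54}
  grip_force: 40

```text
time_s: 38.78
position: [0.5952, 0.1871, 0.2848]
ee_rot: [-0.001, -0.218, 0.976, -0.0]
wrist_force: [-0.2, 0.2, -0.5]
width: 0.0466
grip_force: 0.0
```

Run:
```python
from h import *
im=grab_frame("top");m=masks(im)
for P in([.5166,.1705],[.4875,.2275]): print("stick",rect("top",m["pine"],proj("top",[*P,.021])[0],.021))
print("cop",rect("top",m["cop"],np.array((519,306))/1.5625,.006))
go((600,20,285,115.3),(510,-232,285,80.6),(510,-232,60,80.6))
```

```text
stick [516.5 169.2  14.4 106.9  26.1]
stick [487.6 223.   14.6 107.9  25.1]
cop [ 509.6 -233.2   28.7  107.4   -9.4]
at [593.8 188.3 285.8] phi 115.2 tilt z [-0.002 -0.    -1.   ] t 38.8 F [0.  0.6 0.1] w 46.2 grip 0.0
(600, 20, 285, 115.3) -> x 66.0 y -154.9 z 0.8 mm, then wz -0.1
(510, -232, 285, 80.6) -> x 189.1 y -189.4 z 0.0 mm, then wz 34.7
(510, -232, 60, 80.6) -> x 0.0 y 0.0 z 225.0 mm, then wz -0.0
```

Both sticks are placed, parallel at about 26° and 61 mm apart. Going for the copper bar.

>>> move_arm:
  plan:
    - {"wx": 0,"wy": 0,"wz": 0,"x": 0.022,"y": -0.0516,"z": 0,"gripper": 54}
    - {"wx": 0,"wy": 0,"wz": 0,"x": 0.022,"y": -0.0516,"z": 0,"gripper": 54}
    - {"wx": 0,"wy": 0,"wz": 0,"x": 0.022,"y": -0.0516,"z": 0,"gripper": 54}
    - {"wx": 0,"wy": 0,"wz": 0,"x": 0.0378,"y": -0.0379,"z": 0,"gripper": 54}
    - {"wx": 0,"wy": 0,"wz": 0,"x": 0.0378,"y": -0.0379,"z": 0,"gripper": 54}
    - {"wx": 0,"wy": 0,"wz": 0,"x": 0.0378,"y": -0.0379,"z": 0,"gripper": 54}
    - {"wx": 0,"wy": 0,"wz": 0,"x": 0.0378,"y": -0.0379,"z": 0,"gripper": 54}
    - {"wx": 0,"wy": 0,"wz": 0,"x": 0.0378,"y": -0.0379,"z": 0,"gripper": 54}
    - {"wx": 0,"wy": 0,"wz": 8.7,"x": 0,"y": 0,"z": 0,"gripper": 54}
    - {"wx": 0,"wy": 0,"wz": 8.7,"x": 0,"y": 0,"z": 0,"gripper": 54}
    - {"wx": 0,"wy": 0,"wz": 8.7,"x": 0,"y": 0,"z": 0,"gripper": 54}
    - {"wx": 0,"wy": 0,"wz": 8.5,"x": 0,"y": 0,"z": 0,"gripper": 54}
    - {"wx": 0,"wy": 0,"wz": 0,"x": 0,"y": 0,"z": 0.056,"gripper": 54}
    - {"wx": 0,"wy": 0,"wz": 0,"x": 0,"y": 0,"z": 0.056,"gripper": 54}
    - {"wx": 0,"wy": 0,"wz": 0,"x": 0,"y": 0,"z": 0.056,"gripper": 54}
    - {"wx": 0,"wy": 0,"wz": 0,"x": 0,"y": 0,"z": 0.056,"gripper": 54}
    - {"wx": 0,"wy": 0,"wz": 0,"x": 0,"y": 0,"z": 0,"gripper": 54}
    - {"wx": 0,"wy": 0,"wz": 0,"x": 0,"y": 0,"z": 0,"gripper": 54}
  grip_force: 60

```text
time_s: 41.08
position: [0.511, -0.2316, 0.0656]
ee_rot: [0.002, 0.081, 0.997, -0.001]
wrist_force: [0.1, 0.3, 0.4]
width: 0.0461
grip_force: 0.0
```

Run:
```python
from h import *
go((510,-233,-26.5,80.6))
```

```text
at [ 511.  -231.6   65.6] phi 80.7 tilt z [ 0.003 -0.002 -1.   ] t 41.1 F [0.1 0.3 0.4] w 46.1 grip 0.0
(510, -233, -26.5, 80.6) -> x 0.8 y -1.5 z 92.1 mm, then wz 0.1
```

>>> move_arm:
  plan:
    - {"wx": 0,"wy": 0,"wz": 0,"x": 0.0008,"y": -0.0015,"z": 0.045,"gripper": 54}
    - {"wx": 0,"wy": 0,"wz": 0,"x": 0,"y": 0,"z": 0.03,"gripper": 54}
    - {"wx": 0,"wy": 0,"wz": 0,"x": 0,"y": 0,"z": 0.012,"gripper": 54}
    - {"wx": 0,"wy": 0,"wz": 0,"x": 0,"y": 0,"z": 0.003,"gripper": 54}
    - {"wx": 0,"wy": 0,"wz": 0,"x": 0,"y": 0,"z": 0,"gripper": 54}
    - {"wx": 0,"wy": 0,"wz": 0,"x": 0,"y": 0,"z": 0,"gripper": 54}
  grip_force: 60

```text
time_s: 41.82
position: [0.5095, -0.233, -0.0263]
ee_rot: [0.001, 0.081, 0.997, -0.001]
wrist_force: [0.7, 0.4, 0.2]
width: 0.0462
grip_force: 0.0
```

>>> move_arm:
  plan:
    - {"wx": 0,"wy": 0,"wz": 0,"x": 0,"y": 0,"z": 0.001,"gripper": 54}
    - {"wx": 0,"wy": 0,"wz": 0,"x": 0,"y": 0,"z": 0,"gripper": 25}
    - {"wx": 0,"wy": 0,"wz": 0,"x": 0,"y": 0,"z": 0,"gripper": 25}
    - {"wx": 0,"wy": 0,"wz": 0,"x": 0,"y": 0,"z": 0,"gripper": 25}
    - {"wx": 0,"wy": 0,"wz": 0,"x": 0,"y": 0,"z": 0,"gripper": 25}
    - {"wx": 0,"wy": 0,"wz": 0,"x": 0,"y": 0,"z": 0,"gripper": 25}
  grip_force: 60

```text
time_s: 42.58
position: [0.509, -0.2326, -0.0278]
ee_rot: [0.0, 0.081, 0.997, -0.0]
wrist_force: [-2.5, 0.4, 5.9]
width: 0.0275
grip_force: 59.2
```

Run:
```python
from h import *
go((509.5,-233,284,25.5),(600,20,284,25.5),(502,196,284,25.5),(502,196,40,25.5))
```

```text
at [ 509.  -232.6  -27.8] phi 80.7 tilt z [ 0. -0. -1.] t 42.6 F [-2.5  0.4  5.9] w 27.5 grip 59.2
(509.5, -233, 284, 25.5) -> x -0.6 y -0.3 z -311.8 mm, then wz 55.2
(600, 20, 284, 25.5) -> x 189.4 y 190.6 z -0.0 mm, then wz -0.0
(502, 196, 284, 25.5) -> x 201.0 y -12.7 z 0.0 mm, then wz -0.0
(502, 196, 40, 25.5) -> x 0.0 y 0.0 z 244.0 mm, then wz -0.0
```

>>> move_arm:
  plan:
    - {"wx": 0,"wy": 0,"wz": 0,"x": 0,"y": 0,"z": -0.032,"gripper": 22}
    - {"wx": 0,"wy": 0,"wz": 0,"x": 0,"y": 0,"z": -0.056,"gripper": 22}
    - {"wx": 0,"wy": 0,"wz": 0,"x": 0,"y": 0,"z": -0.056,"gripper": 22}
    - {"wx": 0,"wy": 0,"wz": 0,"x": 0,"y": 0,"z": -0.056,"gripper": 22}
    - {"wx": 0,"wy": 0,"wz": 0,"x": 0,"y": 0,"z": -0.056,"gripper": 22}
    - {"wx": 0,"wy": 0,"wz": 0,"x": 0,"y": 0,"z": -0.056,"gripper": 22}
    - {"wx": 0,"wy": 0,"wz": 9.2,"x": 0,"y": 0,"z": 0,"gripper": 22}
    - {"wx": 0,"wy": 0,"wz": 9.2,"x": 0,"y": 0,"z": 0,"gripper": 22}
    - {"wx": 0,"wy": 0,"wz": 9.2,"x": 0,"y": 0,"z": 0,"gripper": 22}
    - {"wx": 0,"wy": 0,"wz": 9.2,"x": 0,"y": 0,"z": 0,"gripper": 22}
    - {"wx": 0,"wy": 0,"wz": 9.2,"x": 0,"y": 0,"z": 0,"gripper": 22}
    - {"wx": 0,"wy": 0,"wz": 9.2,"x": 0,"y": 0,"z": 0,"gripper": 22}
    - {"wx": 0,"wy": 0,"wz": 0,"x": 0.0379,"y": 0.0381,"z": 0,"gripper": 22}
    - {"wx": 0,"wy": 0,"wz": 0,"x": 0.0379,"y": 0.0381,"z": 0,"gripper": 22}
    - {"wx": 0,"wy": 0,"wz": 0,"x": 0.0379,"y": 0.0381,"z": 0,"gripper": 22}
    - {"wx": 0,"wy": 0,"wz": 0,"x": 0.0379,"y": 0.0381,"z": 0,"gripper": 22}
    - {"wx": 0,"wy": 0,"wz": 0,"x": 0.0379,"y": 0.0381,"z": 0,"gripper": 22}
  grip_force: 60

```text
time_s: 44.7
position: [0.5994, 0.0221, 0.2833]
ee_rot: [-0.0, 0.534, 0.846, -0.0]
wrist_force: [0.8, -0.7, -1.6]
width: 0.028
grip_force: 60.0
```

>>> move_arm:
  plan:
    - {"wx": 0,"wy": 0,"wz": 0,"x": 0.05,"y": -0.003,"z": 0,"gripper": 22}
    - {"wx": 0,"wy": 0,"wz": 0,"x": 0.05,"y": -0.003,"z": 0,"gripper": 22}
    - {"wx": 0,"wy": 0,"wz": 0,"x": 0.05,"y": -0.003,"z": 0,"gripper": 22}
    - {"wx": 0,"wy": 0,"wz": 0,"x": 0.051,"y": -0.003,"z": 0,"gripper": 22}
    - {"wx": 0,"wy": 0,"wz": 0,"x": 0,"y": 0,"z": 0.055,"gripper": 22}
    - {"wx": 0,"wy": 0,"wz": 0,"x": 0,"y": 0,"z": 0.055,"gripper": 22}
    - {"wx": 0,"wy": 0,"wz": 0,"x": 0,"y": 0,"z": 0.055,"gripper": 22}
    - {"wx": 0,"wy": 0,"wz": 0,"x": 0,"y": 0,"z": 0.055,"gripper": 22}
    - {"wx": 0,"wy": 0,"wz": 0,"x": 0,"y": 0,"z": 0.02,"gripper": 22}
    - {"wx": 0,"wy": 0,"wz": 0,"x": 0,"y": 0,"z": 0,"gripper": 22}
    - {"wx": 0,"wy": 0,"wz": 0,"x": 0,"y": 0,"z": 0,"gripper": 22}
  grip_force: 60

```text
time_s: 46.08
position: [0.5025, 0.1968, 0.0447]
ee_rot: [0.001, 0.534, 0.846, 0.001]
wrist_force: [0.3, 1.2, -1.7]
width: 0.0278
grip_force: 60.1
```

Run:
```python
from h import *
go((502,196,-5.5,25.5))
im=grab_frame("scene")
cv2.imwrite("pics/s7.png",cv2.resize(im[100:220,270:430,::-1],(800,600)))
```

```text
at [502.5 196.8  44.7] phi 25.5 tilt z [ 0.002  0.    -1.   ] t 46.1 F [ 0.3  1.2 -1.7] w 27.8 grip 60.1
(502, 196, -5.5, 25.5) -> x -0.5 y -0.8 z 50.2 mm, then wz 0.0
```

View pics/s7.png

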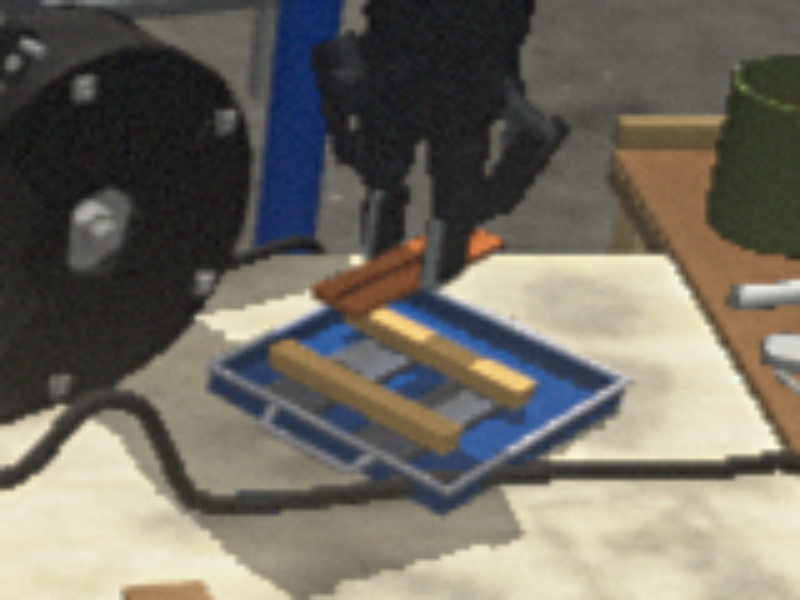

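Sticks lie across both bars at (365,395) and (445,355), and the copper bar hangs level above. Lowering.

>>> move_arm:
  plan:
    - {"wx": 0,"wy": 0,"wz": 0,"x": 0,"y": -0.0005,"z": 0.03,"gripper": 22}
    - {"wx": 0,"wy": 0,"wz": 0,"x": 0,"y": 0,"z": 0.015,"gripper": 22}
    - {"wx": 0,"wy": 0,"wz": 0,"x": 0,"y": 0,"z": 0.004,"gripper": 22}
    - {"wx": 0,"wy": 0,"wz": 0,"x": 0,"y": 0,"z": 0.002,"gripper": 22}
    - {"wx": 0,"wy": 0,"wz": 0,"x": 0,"y": 0,"z": 0,"gripper": 22}
    - {"wx": 0,"wy": 0,"wz": 0,"x": 0,"y": 0,"z": 0,"gripper": 22}
  grip_force: 60

```text
time_s: 46.88
position: [0.5018, 0.1965, -0.0068]
ee_rot: [0.0, 0.534, 0.846, 0.0]
wrist_force: [-0.1, -0.8, 1.0]
width: 0.0277
grip_force: 60.3
```

>>> move_arm:
  plan:
    - {"wx": 0,"wy": 0,"wz": 0,"x": 0,"y": 0,"z": 0,"gripper": 46}
    - {"wx": 0,"wy": 0,"wz": 0,"x": 0,"y": 0,"z": 0,"gripper": 46}
    - {"wx": 0,"wy": 0,"wz": 0,"x": 0,"y": 0,"z": 0,"gripper": 46}
    - {"wx": 0,"wy": 0,"wz": 0,"x": 0,"y": 0,"z": -0.02,"gripper": 46}
    - {"wx": 0,"wy": 0,"wz": 0,"x": 0,"y": 0,"z": -0.05,"gripper": 46}
    - {"wx": 0,"wy": 0,"wz": 0,"x": 0,"y": 0,"z": -0.05,"gripper": 46}
    - {"wx": 0,"wy": 0,"wz": 0,"x": 0.05,"y": 0,"z": 0,"gripper": 46}
    - {"wx": 0,"wy": 0,"wz": 0,"x": 0.05,"y": 0,"z": 0,"gripper": 46}
    - {"wx": 0,"wy": 0,"wz": 0,"x": 0.03,"y": 0,"z": 0,"gripper": 46}
    - {"wx": 0,"wy": 0,"wz": 0,"x": 0,"y": 0,"z": 0,"gripper": 46}
  grip_force: 60

```text
time_s: 48.12
position: [0.4445, 0.3152, 0.1126]
ee_rot: [-0.0, 0.532, 0.847, 0.0]
wrist_force: [1.4, -1.1, 0.1]
width: 0.0392
grip_force: 0.0
```

Run:
```python
from h import *
go()
t=grab_frame("top")[100:250,100:300,::-1]; s=grab_frame("scene")[110:230,270:430,::-1]
im=np.vstack([cv2.resize(t,(400,300)),cv2.resize(s,(400,300))])
cv2.imwrite("pics/f.png",cv2.resize(im,None,fx=1,fy=1))
T=grab_frame("top");m=masks(T)
print(rect("top",m["cop"],proj("top",[.502,.196,.027])[0],.027))
```

```text
at [444.5 315.2 112.6] phi 25.7 tilt z [-0.  0. -1.] t 48.1 F [ 1.4 -1.1  0.1] w 39.2 grip 0.0
[503.7 191.8  30.5 107.4 -65.1]
```

View pics/f.png

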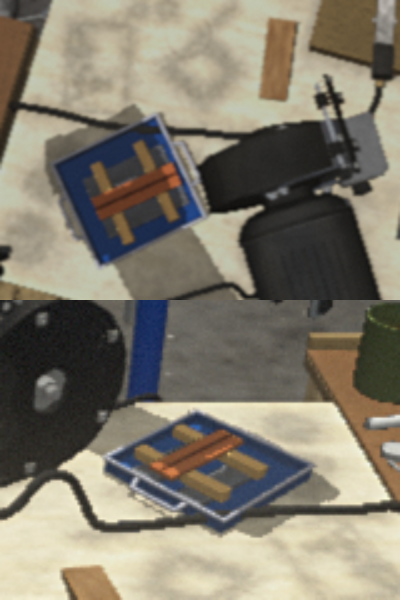

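Both views show the finished stack in the tray: the copper bar lies square across both sticks at (135,192) in the top view, and both sticks cross both bars. Handing in.

```bash
python3 -c "
from rig import *
print(finish_job())"
```

```text
the job is handed in; nothing more can be done
None
```

I stacked both steel bars, both pine sticks and the larger copper bar in the tray in the order asked, then handed the job in at about 48 s of the 128 s limit; the final pictures show the copper lying across both sticks, and the tube and wedge were never gripped or moved.

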